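# Edge a shutter plate off the drying stand and lay it on the tray pad

## Robot

A 6-joint arm with a two-finger parallel gripper is mounted at the origin on the work surface. World frame = base frame: x ahead of the robot, y to its left, z up, the work surface at z = 0. Lengths are in m, angles in rad, forces in N, time in s.
With the tool pointing down it reaches from about 0.425 to 0.95 m from the base axis. Payload 3.5 kg.
Tool frame: the origin (TCP) lies at the very end of the fingers, on their centre line; the grasp point (between the pads) lies 19 mm behind it; z points along the fingers, y is the direction in which the jaws open and shut (so a half turn about z gives the same grasp; the last joint's range is limited). The gripper opens to 85 mm and grips with 20 to 120 N. Pads are 22 mm wide; open, the fingers measure 114 mm over their backs; the gripper's body (76 mm by 85 mm) begins 54 mm behind the grasp point. The pads swing forward as they close: fully open they stand 13 mm farther back than shut.
Start: joints at [-1.267, 0.286, 1.577, -0, 1.279, -0.15], TCP at [0.296, -0.607, 0.204] pointing down, gripper open.
Joint ranges: [-2.77, 2.77], [-0.9, 2.22], [0.21, 2.48], [-1.53, 4.67], [0.24, 2.81], [-2.84, 2.84]. Speed limits (rad/s): [2.79, 2.79, 3.14, 3.14, 3.14, 3.14].

## Interface

Orientations are given as a unit quaternion [x, y, z, w].
In Python, from plant import get_state, read_camera, get_calibration, ticket, search_frame, cut_out, pinpoint gives the robot as it stands.
- The arm moves only by the tool move_arm, never from a script. Its argument "plan" is a list that holds one entry, the list of rows, each a list of 7 numbers: the turn, a rotation vector about the tool's x, y, z in degrees, then the shift along the tool's x, y, z in m, then the finger opening in m, from 0 to 0.0854. In form: [[[ax, ay, az, x, y, z, hand], ...]]. A call has exactly 5 rows; each row is the pose to reach, as a shift and turn from the pose measured when the call began, along the tool's axes at that moment; what a row does not reach only later rows make up. A row lasts 1/8 s, in which the tool goes at most 62.5 mm and 10.7 degrees, less where a joint would pass 70% of its speed; a pose out of reach is approached as far as the arm can. A call with a gripper value outside its range is refused whole. The fingers move at their own pace and stop on an object; "force" is the grip in N (left out, the last holds). Time passes only in rows, so rows that repeat a pose let the fingers close, or fill a call up. It gives the time, the measured TCP pose, the force and the opening at its end, in the units of the state.
- get_state(): the state, without advancing time (a new reading comes with each control period).
- read_camera(name): name is "scene" or "side" or "wrist"; returns the picture (420x560x3 uint8, red, green, blue); there is no depth.
- get_calibration(name): a dict with "mtx" (3x3 intrinsics, pixels), "dist_coeffs" ([k1, k2, p1, p2, k3] as OpenCV has them; the pictures are not rectified), "extrinsics" (4x4, takes a point from camera to world coordinates); the wrist camera has in their place "hand_eye" (4x4, takes a point from camera to tool coordinates, whose origin is the TCP and whose axes are the flange's). Camera axes: x right, y up, looking along -z (the intrinsics and any distortion apply to the point x, -y, -z); pixel columns grow to the right and rows downward; lengths in m; the calibration is good to about 2 mm. A picture is of the moment at which its call begins: read the wrist's pose just before it. get_calibration takes no time and is no camera call.
- ticket.sign_off(): hands the job in, once; it reports no verdict.
Trained networks look in the newest picture that a camera, given by its name, has taken for a name from the list of things; names that differ only in an ending like _2 or _b are one class to them, and where a whole thing is asked for, a point or a joint stands for the part that bears it (a point fixed in the world has none). Each returns a list of dicts, best first, with "p" (0 to 1); they miss things now and then, are a little off and sometimes report something else, mostly with a low value. They report only what shows in the picture. A call takes as long as a camera call. They do not tell look-alikes from the thing itself.
- search_frame(camera, query): "centre" ([column, row] in pixels, amid what is visible of it).
- cut_out(camera, query): "pixels" (420x560 bool, what is visible of it) and "centre" ([column, row] in pixels, amid what is visible of it).
- pinpoint(camera, query): "centre" ([column, row] in pixels: a listed point, or the origin of a listed thing).
The state is a dict: "time": time; "qpos": joint angles; "dq": joint speeds; "joint_efforts": joint torques, N m; "eef_pos": TCP position; "tcp_rot": TCP orientation; "contact_force": force on the tool from outside, world axes, zero at the start; "wrist_torque": the same for the moment, N m; "opening": opening from 0.0 (shut) to 1.0 (fully open).
Only numpy, scipy, OpenCV 4.12 (cv2) and the standard library are available. Lean on these libraries where they do the work, as an engineer would, in place of code of your own. Each camera call takes 0.05 s, during which the arm holds its last target.

## Task

Slide the bare-metal plate along its channel until its end hangs out over the robot-side edge of the drying stand, far enough to pinch but still lying flat and steady, then grip the overhanging end, lift the plate clear and lay it gently on the raised blue pad in the white tray: flat, lengthwise and centred on the pad, and let go. Never let it fall to the bench or into the bottom of the tray, and never drop or toss it, and leave the beige plate, the bottle, the jar and the beaker where they are.

Things in the scene. Friction and masses are not known exactly. Their poses are not given: they have to be found in the camera images.
- metal_plate: Loose bare aluminium plate, 140 (x) x 56 (y) x 10 mm thick, about 0.22 kg, flat black ring and brass screw heads on top. Origin: centre of underside. Starts flat in either channel of the stand, its x along the channel, its end 5 to 30 mm back from the front edge. There the rails stand 2 mm above its top, so its sides cannot be gripped; over the edge they are free.
- beige_plate: Loose beige plastic plate of the same size, in the stand's other channel; to be left alone. Origin: centre of its underside.
- stand: Grey drying stand, fixed, 180 (x) x 162 mm (y). Origin: centre of underside, on the bench. Front edge (robot side) at x = -90. Flat deck 80 high; two channels along x, centred at y = -37 and +37, each 60 wide, open at both ends, between rails 14 wide that rise to 92 high. In front of it is only free air above the bench.
- tray: White open tray, fixed, 240 (x) x 180 mm (y), walls 25 high, 5 thick, floor 5 thick. Origin: centre of underside, on the bench. In its middle a fixed raised blue pad, 120 along x, 36 along y, flat top 30 above the bench. A plate on it overhangs it by 10 on each long side, so fingertips can reach below the plate.
- bottle: Amber bottle with white cap, 64 across, 150 high, standing; origin: centre of its underside. Leave alone.
- jar: Clear jar with green lid, 72 across, 85 high, standing; origin: centre of its underside. Leave alone.
- beaker: Open glass beaker, 76 across, 90 high, standing; origin: centre of its underside. Leave alone.
Not all that is in view belongs to the job. What is meant by the metal_plate is not red, and is the larger of those in its own colour. Of the things shaped like the stand, the grey one is meant.

How it is judged:
By the outcome, as a careful person would: the job done as asked, in the order asked, and still so for the second after the job is handed in, with the robot touching nothing.
It also fails if it takes over 51 s, if anything falls off the work surface, if the arm or the gripper's body presses on something with over 40 N, if the wrist force passes 120 N, or if a joint passes its speed limit or range.

## Working session

There is one attempt and no reset: what is moved stays moved. The work goes in short steps, Python scripts to look and compute and a tool call to move; the robot and the scene stay as the last step left them, time stands still between calls to the robot, and variables do not carry over. Pictures are saved under pics/ and viewed, and the job is handed in when it is done.

Besides the shell and the picture viewer there is one more tool, called after "Call:" by a JSON object that holds its "name" and its "arguments". move_arm: Moves the arm, as the interface text tells. Its arguments: {"type":"object","properties":{"plan":{"type":"array","items":{"type":"array","items":{"type":"array","items":{"type":"number"}}}},"force":{"type":"number"}},"required":["plan"]}

```bash
ls; mkdir -p pics
cat > h.py <<'E'
import numpy as np, cv2
from plant import *
from scipy.spatial.transform import Rotation as R
def save(n,name):
    im=read_camera(n); cv2.imwrite(f'pics/{name}.png',cv2.cvtColor(im,cv2.COLOR_RGB2BGR)); return im
E
python3 - <<'E'
from h import *
print(get_state())
for n in ['scene','side']:
    save(n,n+'0'); c=get_calibration(n); print(n,c)
    for q in ['metal_plate','beige_plate','stand','tray','bottle','jar','beaker']:
        print(q,[(np.round(d['centre']).tolist(),round(d['p'],2)) for d in pinpoint(n,q)[:3]])
print(get_calibration('wrist'))
print(get_state()['time'])
E
```

```text
pics
{'time': 0.0, 'qpos': array([-1.26699754e+00,  2.87196241e-01,  1.57817308e+00,  2.40609691e-05,
        1.27859418e+00, -1.50021414e-01]), 'dq': array([-0.00031287,  0.0002093 ,  0.0018511 , -0.00167407, -0.00167793,
        0.00023039]), 'joint_efforts': array([-6.91380847e-04, -4.05987847e+01, -2.92628521e+01, -1.58770313e-04,
        5.80392749e-03, -3.59948444e-07]), 'eef_pos': array([ 0.2957238 , -0.60597374,  0.20242899]), 'tcp_rot': array([ 9.74366271e-01,  2.24964362e-01, -7.95733564e-05, -1.18280414e-03]), 'contact_force': array([-0.15661603, -0.4120109 , -0.81423544]), 'wrist_torque': array([-0.02103754,  0.00452912,  0.00633914]), 'opening': 1.0041590535114913}
scene {'mtx': array([[422.74045554,   0.        , 279.86063449],
       [  0.        , 422.74045554, 209.49714381],
       [  0.        ,   0.        ,   1.        ]]), 'dist_coeffs': array([-0.04571524,  0.        ,  0.        ,  0.        ,  0.        ]), 'extrinsics': array([[ 9.12972328e-02, -6.19973163e-01,  7.79293329e-01,
         1.37690077e+00],
       [ 9.95823544e-01,  5.64194804e-02, -7.17796086e-0
[... 1274 characters left out ...]
.37)]
jar [([165.0, 318.0], 0.71)]
beaker [([208.0, 347.0], 0.66), ([249.0, 173.0], 0.46)]
{'mtx': array([[305.46093091,   0.        , 277.0724322 ],
       [  0.        , 305.46093091, 212.00149552],
       [  0.        ,   0.        ,   1.        ]]), 'dist_coeffs': array([-0.01624477,  0.        ,  0.        ,  0.        ,  0.        ]), 'hand_eye': array([[-1.29825915e-03,  9.45756772e-01,  3.24872964e-01,
         8.43955139e-02],
       [ 9.99998831e-01,  9.65244595e-04,  1.18622066e-03,
        -9.32178502e-05],
       [ 8.08294348e-04,  3.24874124e-01, -9.45756919e-01,
        -1.69197412e-01],
       [ 0.00000000e+00,  0.00000000e+00,  0.00000000e+00,
         1.00000000e+00]])}
0.8
```

View pics/scene0.png

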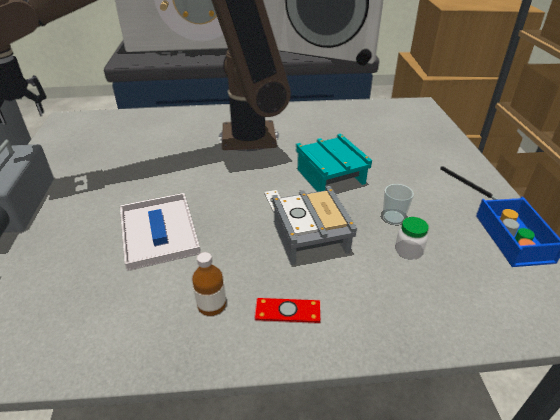

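View pics/side0.png

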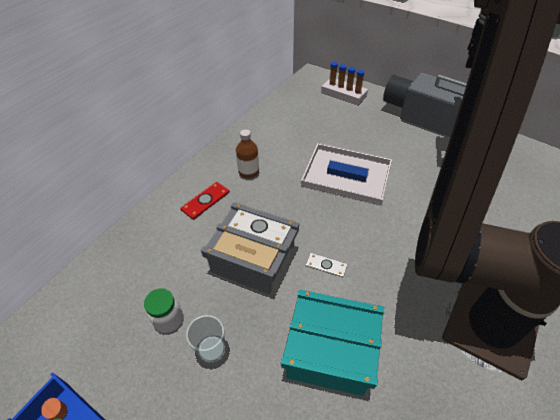

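Run:
```python
import cv2
a=cv2.imread('pics/scene0.png');b=cv2.imread('pics/side0.png')
cv2.imwrite('pics/c1.png',cv2.resize(a[180:270,255:365],None,fx=7,fy=6.6,interpolation=cv2.INTER_CUBIC))
cv2.imwrite('pics/c2.png',cv2.resize(b[195:295,195:355],None,fx=5,fy=5,interpolation=cv2.INTER_CUBIC))
cv2.imwrite('pics/c3.png',cv2.resize(a[185:275,110:210],None,fx=6,fy=6,interpolation=cv2.INTER_CUBIC))
cv2.imwrite('pics/c4.png',cv2.resize(b[135:215,290:400],None,fx=7,fy=7,interpolation=cv2.INTER_CUBIC))
```

```text
(no output)
```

View pics/c1.png

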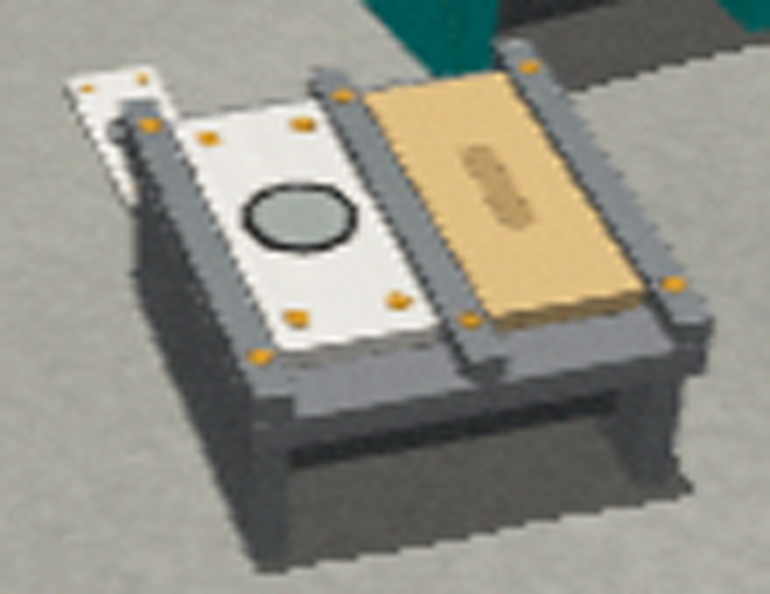

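View pics/c2.png

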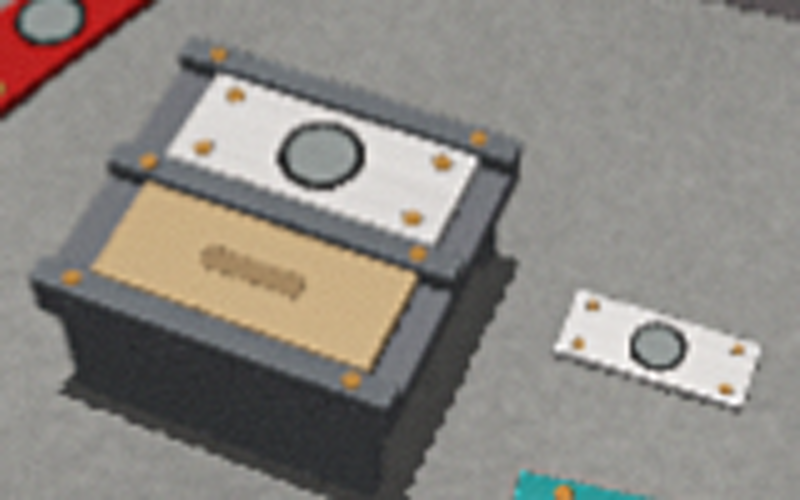

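View pics/c3.png

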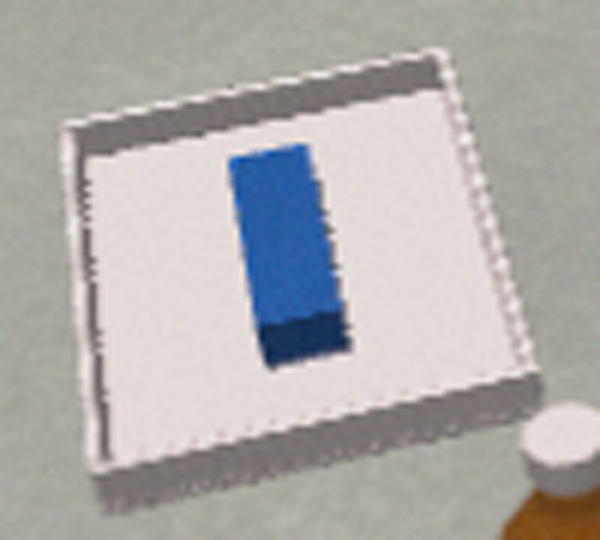

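View pics/c4.png

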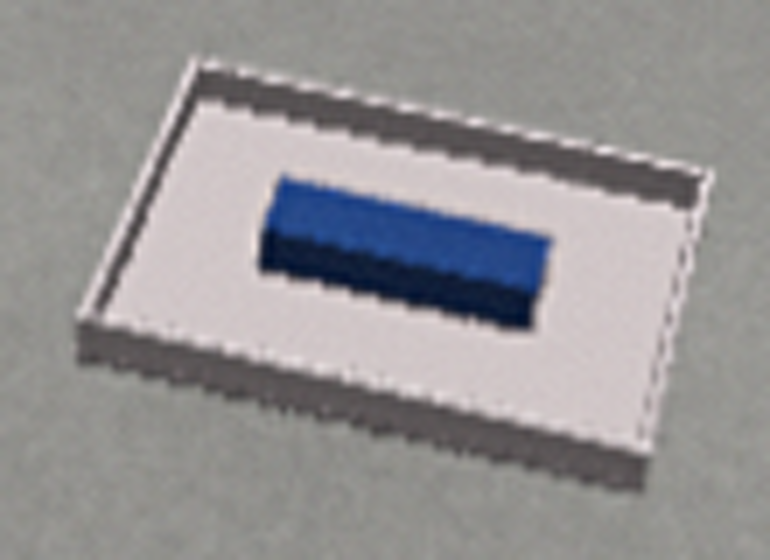

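```bash
cat >> h.py <<'E'
from scipy.optimize import least_squares
def proj(n,P,cal={}):
    if n not in cal: cal[n]=get_calibration(n)
    c=cal[n]; T=np.linalg.inv(c['extrinsics']); P=np.atleast_2d(P)
    p=P@T[:3,:3].T+T[:3,3]; p=p*[1,-1,-1]
    return cv2.projectPoints(p.reshape(-1,1,3),np.zeros(3),np.zeros(3),c['mtx'],c['dist_coeffs'])[0].reshape(-1,2)
def place(q,P):
    c,s=np.cos(q[2]),np.sin(q[2]); P=np.array(P,float)
    return np.c_[q[0]+c*P[:,0]-s*P[:,1],q[1]+s*P[:,0]+c*P[:,1],P[:,2]]
def fit(obs,q0,z=False):
    # obs: dict cam->(Pobj Nx3, px)
    f=lambda q: np.concatenate([(proj(n,place(q[:3],P))-px).ravel() for n,(P,px) in obs.items()])
    r=least_squares(f,q0,loss='soft_l1'); return r.x,f(r.x).reshape(-1,2)
def un(px,s,off): return (np.array(px,float)+.5)/s-.5+off
E
python3 - <<'E'
from h import *
A=lambda px:un(px,[7,6.6],[255,180]); B=lambda px:un(px,[5,5],[195,195])
C=lambda px:un(px,[6,6],[110,185]); D=lambda px:un(px,[7,7],[290,135])
def pts(a,b,z): return np.array([[-a,-b,z],[-a,b,z],[a,b,z],[a,-b,z]])/1000.
S=pts(90,81,92);Pm=pts(70,28,90)
def show(n,o,q0):
    q,r=fit(o,q0);print(n,np.round(q,4),np.degrees(q[2]).round(1));print(np.round(r,1).tolist())
    for k in o:
        q1,r=fit({k:o[k]},q0);print('   ',k,np.round(q1,4))
    return q
show('stand',{'scene':(S,A([[120,103],[530,38],[712,320],[252,396]])),'side':(S,B([[522,148],[388,398],[33,272],[195,38]]))},[.6,0,0.1])
show('plate',{'scene':(Pm[1:],A([[322,98],[440,326],[277,350]])),'side':(Pm,B([[478,158],[432,243],[168,155],[218,73]]))},[.6,0,0.1])
show('tray',{'scene':(pts(120,90,25),C([[68,125],[443,50],[542,375],[95,468]])),'side':(pts(120,90,25),D([[712,172],[650,452],[80,318],[198,58]]))},[.6,-.3,0.1])
show('pad',{'scene':(pts(60,18,30),C([[230,157],[308,143],[340,308],[258,325]])),'side':(pts(60,18,30),D([[552,238],[535,290],[265,230],[285,175]]))},[.6,-.3,0.1])
E
```

```text
stand [0.569  0.1418 0.168 ] 9.6
[[-0.4, -0.8], [-0.3, -0.2], [0.1, -0.3], [-0.2, 0.2], [0.5, -1.2], [-0.4, 2.3], [-1.0, 0.4], [-0.2, -0.9]]
    scene [0.5699 0.1422 0.1662]
    side [0.5689 0.1408 0.171 ]
plate [0.5723 0.1055 0.1682] 9.6
[[-0.6, 0.1], [-0.1, -0.3], [0.4, 0.1], [0.1, 0.1], [-0.0, 0.6], [-0.5, -0.5], [0.2, -0.1]]
    scene [0.5723 0.1062 0.153 ]
    side [0.5722 0.1054 0.1789]
tray [ 0.5075 -0.2561  0.2452] 14.0
[[-1.1, -0.7], [0.6, -0.8], [-0.2, -0.9], [-0.6, 0.7], [0.2, 0.1], [0.0, 0.6], [-0.7, 0.2], [-1.1, 0.1]]
    scene [ 0.5093 -0.2548  0.2435]
    side [ 0.5071 -0.258   0.2426]
pad [ 0.5075 -0.2567  0.2398] 13.7
[[-0.3, -0.1], [0.0, -0.5], [0.2, -0.1], [-0.6, 0.1], [0.2, 0.1], [0.3, 0.5], [-0.7, -0.1], [-0.6, 0.2]]
    scene [ 0.5081 -0.2562  0.2409]
    side [ 0.5074 -0.2578  0.2379]
```

```bash
cat >> h.py <<'E'
def ray(n,px,z):
    c=get_calibration(n); u=cv2.undistortPoints(np.array(px,float).reshape(1,1,2),c['mtx'],c['dist_coeffs']).ravel()
    d=c['extrinsics'][:3,:3]@[u[0],-u[1],-1]; o=c['extrinsics'][:3,3]
    return o+d*(z-o[2])/d[2]
def down(yaw_deg): # tool x at yaw, pointing down
    a=np.radians(yaw_deg); x=np.array([np.cos(a),np.sin(a),0]); z=np.array([0,0,-1.]); return R.from_matrix(np.c_[x,np.cross(z,x),z])
def delta(p,yaw,s=None):
    s=s or get_state(); Rc=R.from_quat(s['tcp_rot'])
    return np.r_[(Rc.inv()*down(yaw)).as_rotvec(degrees=True).round(2),(Rc.inv().apply(np.array(p)-s['eef_pos'])).round(4)]
STAND=np.array([.5693,.1415,.168]); TRAY=np.array([.5075,-.2565,.2405])
def st(x,y,z): return place(STAND,[[x,y,z]])[0]
def tr(x,y,z): return place(TRAY,[[x,y,z]])[0]
def rep():
    s=get_state(); a=R.from_quat(s['tcp_rot']).as_matrix()
    print('t',s['time'],'p',s['eef_pos'].round(4),'yaw',np.degrees(np.arctan2(a[1,0],a[0,0])).round(2),'zax',a[:,2].round(4),'F',s['contact_force'].round(1),'op',round(s['opening'],3))
    return s
E
python3 - <<'E'
from h import *
for n,o in {'scene':{'bottle':[211,306],'jar':[409,251],'beaker':[394,217]},'side':{'bottle':[246,174],'jar':[165,318],'beaker':[208,347]}}.items():
    for k,p in o.items(): print(n,k,ray(n,p,0).round(3))
for p in ([297,158],[318,188],[371,163],[350,138]): print('teal scene',ray('scene',p,.092).round(3))
for p in ([293,335+20],[383,305],[300,293],[378,385]): print('teal side',ray('side',p,.092).round(3))
for p in ([272,192],[327,264]): print('small', ray('scene' if p[0]<300 else 'side',p,.01).round(3))
for i in range(3): rep()
print(st(.092,-.037,.2), delta(st(.092,-.037,.2),9.6))
E
```

```text
scene bottle [ 0.771 -0.109  0.   ]
scene jar [ 0.641  0.384 -0.   ]
scene beaker [0.506 0.387 0.   ]
side bottle [ 0.768 -0.096  0.   ]
side jar [0.642 0.387 0.   ]
side beaker [0.516 0.385 0.   ]
teal scene [0.322 0.136 0.092]
teal scene [0.477 0.173 0.092]
teal scene [0.368 0.345 0.092]
teal scene [0.217 0.318 0.092]
teal side [0.337 0.328 0.092]
teal side [0.236 0.14  0.092]
teal side [0.395 0.208 0.092]
teal side [0.177 0.293 0.092]
small [0.372 0.057 0.01 ]
small [0.402 0.063 0.01 ]
t 0.8 p [ 0.2959 -0.6067  0.2039] yaw 26.0 zax [ 1.e-04 -1.e-04 -1.e+00] F [-0.1 -0.3 -0.3] op 1.002
t 0.8 p [ 0.2959 -0.6067  0.2039] yaw 26.0 zax [ 1.e-04 -1.e-04 -1.e+00] F [-0.1 -0.3 -0.3] op 1.002
t 0.8 p [ 0.2959 -0.6067  0.2039] yaw 26.0 zax [ 1.e-04 -1.e-04 -1.e+00] F [-0.1 -0.3 -0.3] op 1.002
[0.66619155 0.12040431 0.2       ] [ 0.000e+00 -0.000e+00  1.640e+01  6.515e-01 -4.912e-01  3.800e-03]
```

Call:
{"name": "move_arm", "arguments": {"plan": [[[0, 0, 4, 0.047, -0.035, -0.01, 0], [0, 0, 8, 0.094, -0.071, -0.02, 0], [0, 0, 12, 0.141, -0.106, -0.03, 0], [0, 0, 16.4, 0.188, -0.142, -0.03, 0], [0, 0, 16.4, 0.235, -0.177, -0.03, 0]]], "force": 60}}

```text
time: 1.42
eef_pos: [0.4302, -0.3429, 0.2344]
tcp_rot: [0.997, 0.083, 0.0, 0.0]
contact_force: [-0.1, -0.4, 0.9]
opening: 0.0
```

```bash
python3 -c "
from h import *
rep();print(delta(st(.092,-.037,.2),9.6))"
```

```text
t 1.425 p [ 0.4302 -0.3429  0.2344] yaw 9.56 zax [ 9.e-04 -8.e-04 -1.e+00] F [-0.1 -0.4  0.9] op 0.0
[ 0.05   -0.04   -0.04    0.3096 -0.4177  0.0342]
```

Call:
{"name": "move_arm", "arguments": {"plan": [[[0, 0, 0, 0.036, -0.048, 0, 0], [0, 0, 0, 0.072, -0.097, 0, 0], [0, 0, 0, 0.107, -0.145, 0, 0], [0, 0, 0, 0.143, -0.193, 0.01, 0], [0, 0, 0, 0.179, -0.241, 0.01, 0]]]}}

```text
time: 2.05
eef_pos: [0.567, -0.0736, 0.2237]
tcp_rot: [0.997, 0.083, 0.0, 0.0]
contact_force: [0.4, -0.5, 0.2]
opening: -0.002
```

```bash
python3 -c "
from h import *
rep();print(delta(st(.092,-.037,.2),9.6))"
```

```text
t 2.05 p [ 0.567  -0.0736  0.2237] yaw 9.56 zax [ 3.e-04 -8.e-04 -1.e+00] F [ 0.4 -0.5  0.2] op -0.002
[ 0.05   -0.01   -0.04    0.13   -0.1748  0.0236]
```

Call:
{"name": "move_arm", "arguments": {"plan": [[[0, 0, 0, 0.036, -0.048, 0, 0], [0, 0, 0, 0.072, -0.096, 0, 0], [0, 0, 0, 0.108, -0.145, 0.01, 0], [0, 0, 0, 0.13, -0.1748, 0.02, 0], [0, 0, 0, 0.13, -0.1748, 0.0236, 0]]]}}

```text
time: 2.68
eef_pos: [0.6661, 0.1228, 0.1986]
tcp_rot: [0.996, 0.085, -0.001, 0.0]
contact_force: [0.3, -0.5, 0.5]
opening: -0.003
```

```bash
python3 -c "
from h import *
s=rep();im=save('wrist','w1');save('scene','s1');save('side','d1')
import plant
T=np.eye(4);T[:3,:3]=R.from_quat(s['tcp_rot']).as_matrix();T[:3,3]=s['eef_pos']
c=get_calibration('wrist');E=T@c['hand_eye']
print(E.round(3).tolist())
def pw(P):
    p=(np.atleast_2d(P)-E[:3,3])@E[:3,:3]*[1,-1,-1]
    return cv2.projectPoints(p.reshape(-1,1,3),np.zeros(3),np.zeros(3),c['mtx'],c['dist_coeffs'])[0].reshape(-1,2)
P=[st(x,y,.092) for x in(-.09,.09) for y in(-.081,.081)]
print('stand',pw(P).round(0).tolist())
print('plate',pw([st(x-.003,y-.037,.09) for x in(-.07,.07) for y in(-.028,.028)]).round(0).tolist())
print(pw([s['eef_pos']]))
"
```

```text
t 2.675 p [0.6661 0.1228 0.1986] yaw 9.77 zax [-1.4e-03 -7.0e-04 -1.0e+00] F [ 0.3 -0.5  0.5] op -0.003
[[0.168, 0.932, 0.322, 0.749], [-0.986, 0.159, 0.055, 0.138], [-0.0, -0.326, 0.945, 0.368], [0.0, 0.0, 0.0, 1.0]]
stand [[318.0, 354.0], [176.0, 354.0], [327.0, 204.0], [156.0, 204.0]]
plate [[304.0, 341.0], [255.0, 341.0], [309.0, 226.0], [251.0, 226.0]]
[[277.92820199 252.3365065 ]]
```

View pics/w1.png

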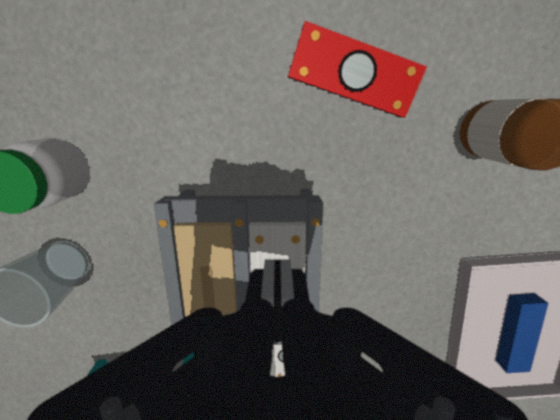

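View pics/s1.png

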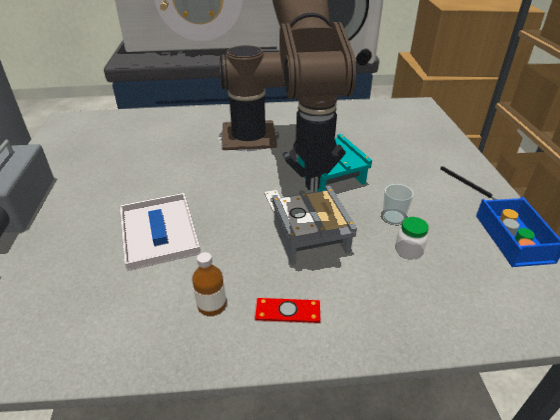

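Call:
{"name": "move_arm", "arguments": {"plan": [[[0, 0, 0, 0, 0, 0.05, 0], [0, 0, 0, 0, 0, 0.09, 0], [0, 0, 0, 0, 0, 0.103, 0], [0, 0, 0, 0, 0, 0.109, 0], [0, 0, 0, 0, 0, 0.1135, 0]]]}}

```text
time: 3.45
eef_pos: [0.6673, 0.119, 0.0885]
tcp_rot: [0.997, 0.083, 0.002, 0.001]
contact_force: [-0.1, 0.6, -0.1]
opening: -0.002
```

```bash
python3 -c "
from h import *
s=rep();im=save('wrist','w2');b=save('scene','s2');d=save('side','d2')
c=lambda a:cv2.cvtColor(a,cv2.COLOR_RGB2BGR)
cv2.imwrite('pics/d2c.png',cv2.resize(c(d)[180:300,180:340],None,fx=5,fy=5,interpolation=2))
cv2.imwrite('pics/s2c.png',cv2.resize(c(b)[170:280,250:380],None,fx=5.4,fy=5.4,interpolation=2))
"
```

```text
t 3.45 p [0.6673 0.119  0.0885] yaw 9.5 zax [ 0.0034 -0.0012 -1.    ] F [-0.1  0.6 -0.1] op -0.002
```

View pics/d2c.png

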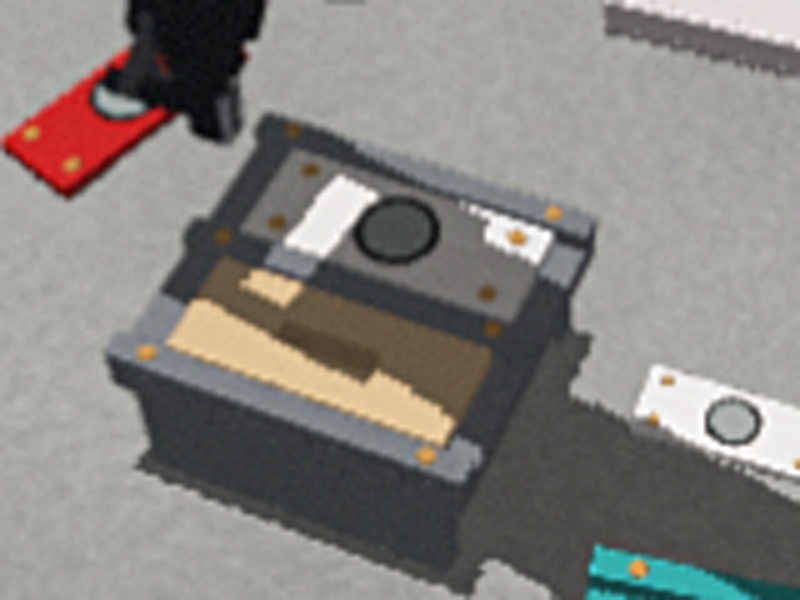

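View pics/s2c.png

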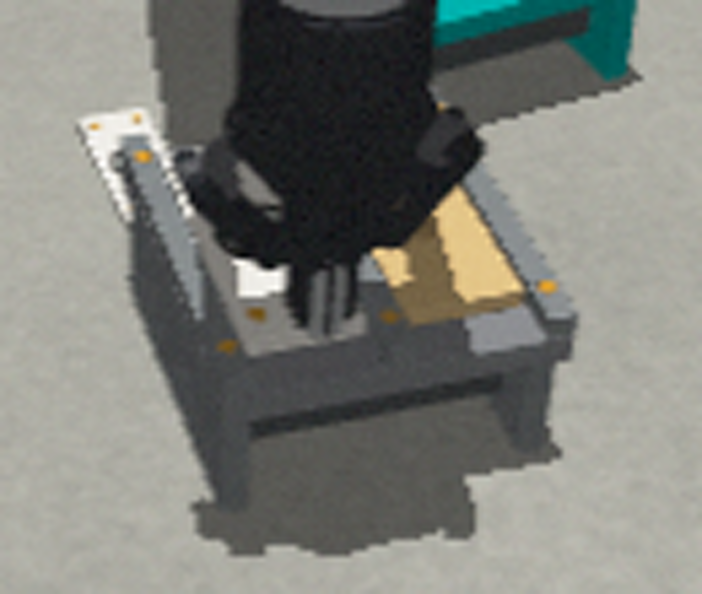

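View pics/w2.png

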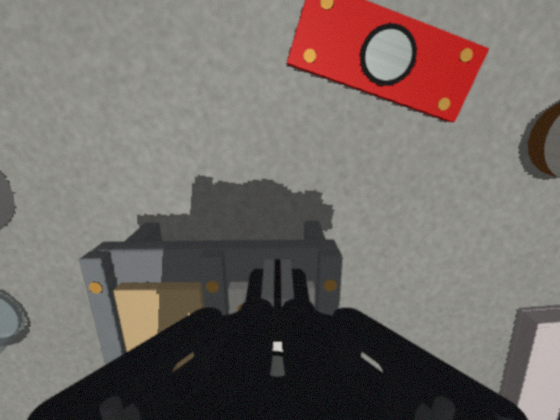

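```bash
python3 -c "
from h import *
s=rep()
for n,o,f in(('scene',(250,170),5.4),('side',(180,180),5)):
    for P in (s['eef_pos'],st(.067,-.037,.09),st(.09,-.037,.08)): print(n,((proj(n,P)[0]-o)*f).round(0))
"
```

```text
t 3.6 p [0.6666 0.1194 0.0878] yaw 9.53 zax [ 0.0018 -0.0012 -1.    ] F [-1.   0.   0.1] op -0.004
scene [315. 370.]
scene [300. 328.]
scene [315. 380.]
side [223. 169.]
side [266. 183.]
side [228. 182.]
```

```bash
python3 -c "
from h import *
s=rep()
c=get_calibration('wrist');H=np.linalg.inv(c['hand_eye'])
for x in (-.011,0,.011):
  for z in (0,-.01,-.02,-.03):
    p=(H@[x,0,z,1])[:3]*[1,-1,-1]; print(x,z,cv2.projectPoints(p.reshape(1,1,3),np.zeros(3),np.zeros(3),c['mtx'],c['dist_coeffs'])[0].ravel().round(0))
w=cv2.imread('pics/w2.png');cv2.imwrite('pics/w2c.png',cv2.resize(w[220:340,200:360],None,fx=5,fy=5,interpolation=2))
d=cv2.imread('pics/d2.png')
for z in range(5):
  q=proj('side',s['eef_pos']+[0,0,.01*z])[0]; print(((q-[180,180])*5).round(), ((proj('scene',s['eef_pos']+[0,0,.01*z])[0]-[250,170])*5.4).round())
d=np.clip(d[190:240,190:250].astype(float)*2.5,0,255).astype('uint8')
cv2.imwrite('pics/d2d.png',cv2.resize(d,None,fx=10,fy=10,interpolation=2))
e=cv2.imread('pics/s2.png')[200:260,280:350]
e=np.clip(e.astype(float)*2.,0,255).astype('uint8')
cv2.imwrite('pics/s2d.png',cv2.resize(e,None,fx=10,fy=10,interpolation=2))
"
```

```text
t 3.6 p [0.6666 0.1194 0.0878] yaw 9.53 zax [ 0.0018 -0.0012 -1.    ] F [-1.   0.   0.1] op -0.004
-0.011 0 [278. 268.]
-0.011 -0.01 [278. 277.]
-0.011 -0.02 [278. 286.]
-0.011 -0.03 [278. 296.]
0 0 [278. 252.]
0 -0.01 [278. 260.]
0 -0.02 [278. 269.]
0 -0.03 [278. 278.]
0.011 0 [278. 236.]
0.011 -0.01 [278. 243.]
0.011 -0.02 [278. 251.]
0.011 -0.03 [278. 259.]
[223. 169.] [315. 370.]
[221. 156.] [316. 353.]
[218. 143.] [317. 335.]
[216. 129.] [318. 317.]
[213. 115.] [319. 299.]
```

View pics/w2c.png

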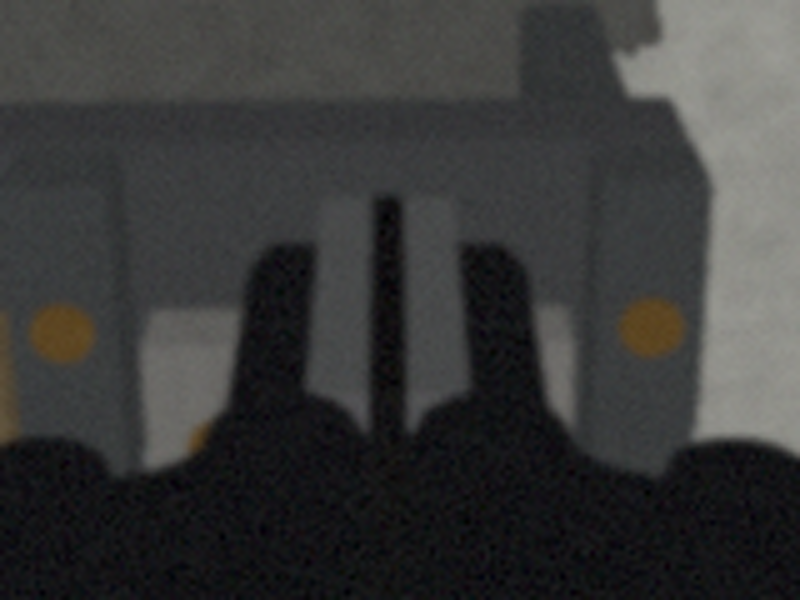

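View pics/d2d.png

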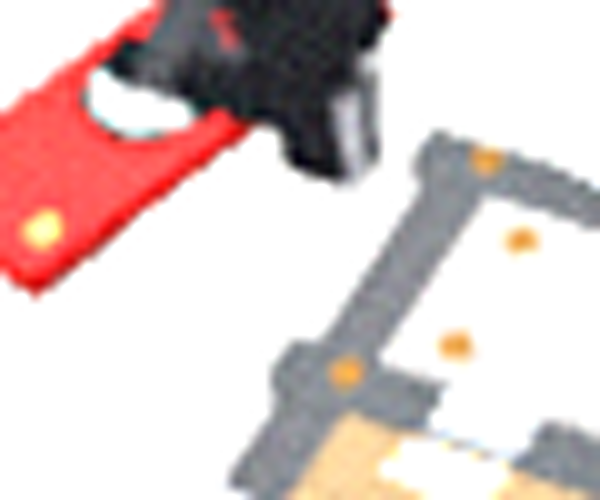

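View pics/s2d.png

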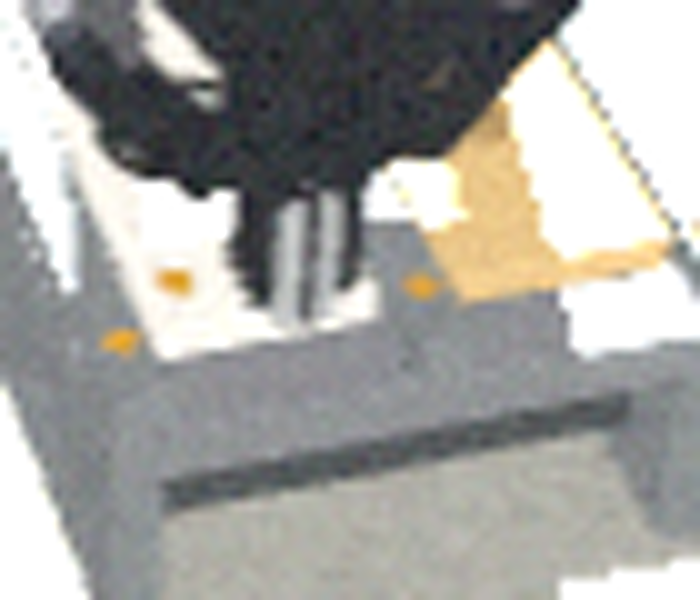

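```bash
cat >> h.py <<'E'
def pw(P,s):
    T=np.eye(4);T[:3,:3]=R.from_quat(s['tcp_rot']).as_matrix();T[:3,3]=s['eef_pos']
    c=get_calibration('wrist');E=T@c['hand_eye']
    p=(np.atleast_2d(P)-E[:3,3])@E[:3,:3]*[1,-1,-1]
    return cv2.projectPoints(p.reshape(-1,1,3),np.zeros(3),np.zeros(3),c['mtx'],c['dist_coeffs'])[0].reshape(-1,2)
E
python3 -c "
from h import *
s=rep()
for dz in (0,.01,.02):
  s2=dict(s);s2['eef_pos']=np.array([.6673,.119,.0885])+[0,0,dz]
  print(dz,pw([st(.09,y,.092) for y in(-.081,-.067,-.007,.007,.067,.081)],s2).round(0).tolist(), pw([st(.067,-.037+y,.09) for y in(-.028,.028)],s2).round(0).tolist())
"
python3 - <<'E'
import cv2
w=cv2.imread('pics/w2.png');cv2.imwrite('pics/w2d.png',cv2.resize((w[220:370,60:360]*1.5).clip(0,255).astype('uint8'),None,fx=2.66,fy=2.66,interpolation=2))
E
```

```text
t 3.6 p [0.6666 0.1194 0.0878] yaw 9.53 zax [ 0.0018 -0.0012 -1.    ] F [-1.   0.   0.1] op -0.004
0 [[348.0, 259.0], [325.0, 259.0], [226.0, 259.0], [203.0, 259.0], [105.0, 259.0], [82.0, 259.0]] [[320.0, 290.0], [232.0, 290.0]]
0.01 [[344.0, 252.0], [323.0, 252.0], [228.0, 252.0], [206.0, 252.0], [113.0, 252.0], [91.0, 252.0]] [[318.0, 281.0], [234.0, 282.0]]
0.02 [[341.0, 245.0], [320.0, 245.0], [231.0, 245.0], [210.0, 245.0], [120.0, 245.0], [100.0, 246.0]] [[316.0, 274.0], [236.0, 274.0]]
```

View pics/w2d.png

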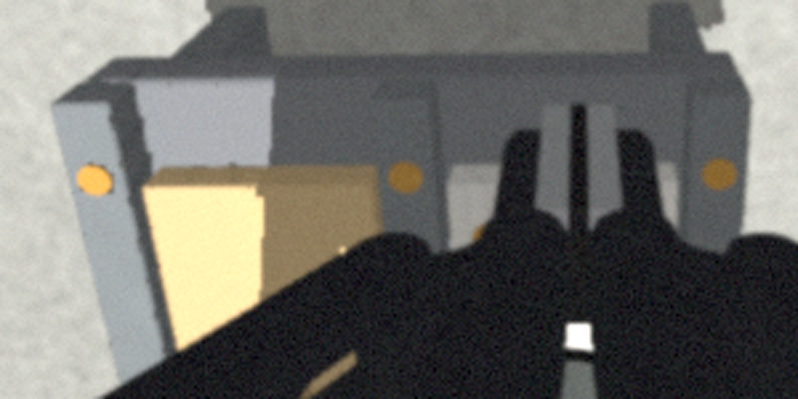

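```bash
python3 -c "
from h import *
s=get_state();s['eef_pos']=np.array([.6673,.119,.0885])
Rc=R.from_quat(s['tcp_rot'])
for x in (-.011,0,.011):
  for z in (0,-.01,-.02,-.03):
    P=s['eef_pos']+Rc.apply([[x,-.007,z],[x,.007,z]])
    print(x,z,'scene',proj('scene',P).round(1).tolist(),'side',proj('side',P).round(1).tolist(),'wrist',pw(P,s).round(0).tolist())
"
```

```text
-0.011 0 scene [[309.7, 235.0], [304.0, 236.0]] side [[227.0, 216.8], [229.7, 212.8]] wrist [[267.0, 268.0], [289.0, 268.0]]
-0.011 -0.01 scene [[309.9, 231.7], [304.1, 232.8]] side [[226.5, 214.2], [229.3, 210.2]] wrist [[266.0, 277.0], [290.0, 277.0]]
-0.011 -0.02 scene [[310.1, 228.5], [304.3, 229.5]] side [[226.1, 211.5], [228.8, 207.5]] wrist [[266.0, 286.0], [290.0, 286.0]]
-0.011 -0.03 scene [[310.3, 225.1], [304.4, 226.1]] side [[225.6, 208.8], [228.4, 204.8]] wrist [[265.0, 296.0], [291.0, 296.0]]
0 0 scene [[311.2, 238.1], [305.4, 239.1]] side [[223.1, 215.4], [225.8, 211.5]] wrist [[267.0, 252.0], [289.0, 252.0]]
0 -0.01 scene [[311.4, 234.8], [305.6, 235.8]] side [[222.6, 212.8], [225.4, 208.8]] wrist [[266.0, 260.0], [290.0, 260.0]]
0 -0.02 scene [[311.6, 231.5], [305.7, 232.6]] side [[222.1, 210.1], [224.9, 206.2]] wrist [[265.0, 269.0], [291.0, 269.0]]
0 -0.03 scene [[311.8, 228.2], [305.9, 229.2]] side [[221.6, 207.4], [224.4, 203.4]] wrist [[265.0, 278.0], [291.0, 278.0]]
0.011 0 scene [[312.7, 241.2], [306.8, 242.3]] side [[219.2, 214.1], [222.0, 210.2]] wrist [[266.0, 236.0], [290.0, 236.0]]
0.011 -0.01 scene [[312.9, 237.9], [307.0, 239.0]] side [[218.7, 211.5], [221.5, 207.5]] wrist [[266.0, 243.0], [290.0, 243.0]]
0.011 -0.02 scene [[313.1, 234.6], [307.2, 235.7]] side [[218.2, 208.8], [221.0, 204.8]] wrist [[265.0, 251.0], [291.0, 251.0]]
0.011 -0.03 scene [[313.4, 231.3], [307.4, 232.4]] side [[217.6, 206.0], [220.5, 202.1]] wrist [[264.0, 259.0], [292.0, 259.0]]
```

Call:
{"name": "move_arm", "arguments": {"plan": [[[0, 0, 0, 0, 0, 0.002, 0], [0, 0, 0, 0, 0, 0.004, 0], [0, 0, 0, 0, 0, 0.006, 0], [0, 0, 0, 0, 0, 0.007, 0], [0, 0, 0, 0, 0, 0.008, 0]]]}}

```text
time: 4.22
eef_pos: [0.6666, 0.1194, 0.0796]
tcp_rot: [0.997, 0.083, 0.001, 0.001]
contact_force: [0.2, 0.3, -0.1]
opening: -0.001
```

```bash
python3 -c "
from h import *
s=rep();d=save('side','d3');b=save('scene','s3')
c=lambda a:cv2.cvtColor((a*1.5).clip(0,255).astype('uint8'),cv2.COLOR_RGB2BGR)
cv2.imwrite('pics/d3c.png',np.hstack([cv2.resize(c(d)[190:250,190:250],None,fx=6,fy=6,interpolation=2),cv2.resize(c(b)[200:260,280:350],None,fx=6,fy=6,interpolation=2)]))
"
```

```text
t 4.225 p [0.6666 0.1194 0.0796] yaw 9.53 zax [ 0.0016 -0.0013 -1.    ] F [ 0.2  0.3 -0.1] op -0.001
```

View pics/d3c.png

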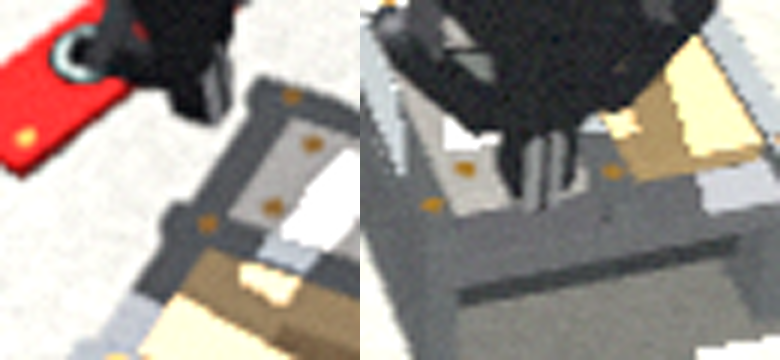

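Call:
{"name": "move_arm", "arguments": {"plan": [[[0, 0, 0, 0, 0, 0.004, 0], [0, 0, 0, 0, 0, 0.008, 0], [0, 0, 0, 0, 0, 0.011, 0], [0, 0, 0, 0, 0, 0.014, 0], [0, 0, 0, 0, 0, 0.016, 0]]]}}

```text
time: 4.95
eef_pos: [0.6665, 0.1194, 0.0632]
tcp_rot: [0.997, 0.083, 0.001, 0.001]
contact_force: [1.1, 0.7, 0.2]
opening: -0.001
```

```bash
cat > look.py <<'E'
from h import *
import sys
k=sys.argv[1]
s=rep();d=save('side','d'+k);b=save('scene','s'+k);w=save('wrist','w'+k)
c=lambda a:cv2.cvtColor((a*1.5).clip(0,255).astype('uint8'),cv2.COLOR_RGB2BGR)
cv2.imwrite(f'pics/d{k}c.png',np.vstack([np.hstack([cv2.resize(c(d)[180:240,195:265],None,fx=6,fy=6,interpolation=2),cv2.resize(c(b)[200:260,280:343],None,fx=6,fy=6,interpolation=2)]),cv2.resize(c(w)[230:310,140:340],None,fx=3,fy=3)[:,:798] if 0 else cv2.copyMakeBorder(cv2.resize(c(w)[235:315,140:340],None,fx=3,fy=3),0,0,0,198,0)]))
E
python3 look.py 4
```

```text
t 4.95 p [0.6665 0.1194 0.0632] yaw 9.53 zax [ 0.0012 -0.0013 -1.    ] F [1.1 0.7 0.2] op -0.001
```

View pics/d4c.png

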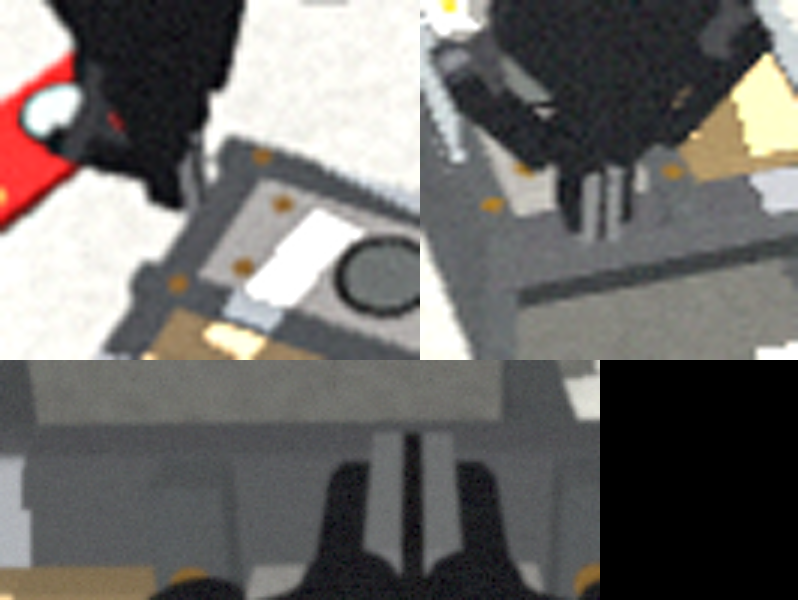

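Call:
{"name": "move_arm", "arguments": {"plan": [[[0, 0, 0, 0, 0, 0.002, 0], [0, 0, 0, 0, 0, 0.004, 0], [0, 0, 0, 0, 0, 0.006, 0], [0, 0, 0, 0, 0, 0.008, 0], [0, 0, 0, 0, 0, 0.009, 0]]]}}

```text
time: 5.72
eef_pos: [0.6664, 0.1194, 0.0541]
tcp_rot: [0.997, 0.083, 0.0, 0.001]
contact_force: [-0.5, -0.1, 0.5]
opening: 0.003
```

```bash
python3 look.py 5
```

```text
t 5.725 p [0.6664 0.1194 0.0541] yaw 9.53 zax [ 0.001  -0.0013 -1.    ] F [-0.5 -0.1  0.5] op 0.003
```

View pics/d5c.png

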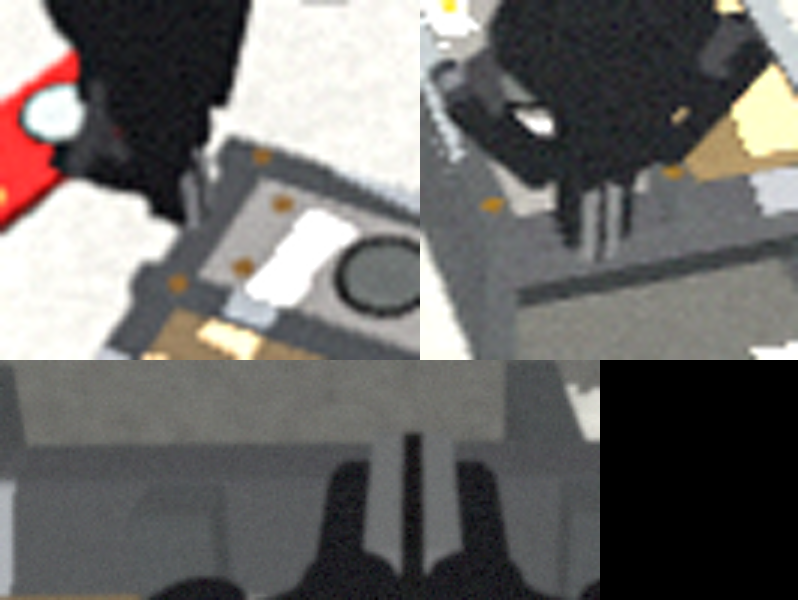

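Call:
{"name": "move_arm", "arguments": {"plan": [[[0, 0, 0, -0.006, 0, 0, 0], [0, 0, 0, -0.012, 0, 0, 0], [0, 0, 0, -0.018, 0, 0, 0], [0, 0, 0, -0.024, 0, 0, 0], [0, 0, 0, -0.03, 0, 0, 0]]]}}

```text
time: 6.5
eef_pos: [0.6366, 0.1143, 0.0544]
tcp_rot: [0.997, 0.083, 0.001, 0.001]
contact_force: [1.3, 0.6, 1.0]
opening: 0.001
```

```bash
python3 look.py 6
```

```text
t 6.5 p [0.6366 0.1143 0.0544] yaw 9.53 zax [ 0.0016 -0.0012 -1.    ] F [1.3 0.6 1. ] op 0.001
```

View pics/d6.png

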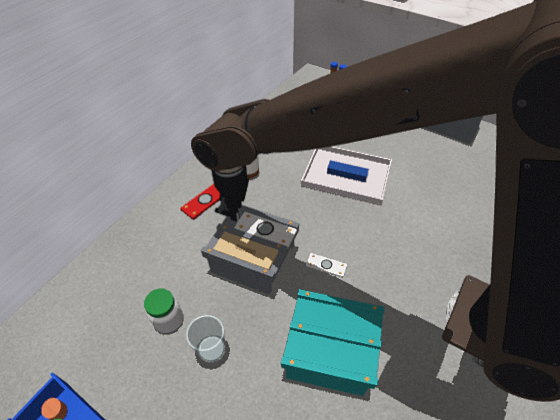

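View pics/d6c.png

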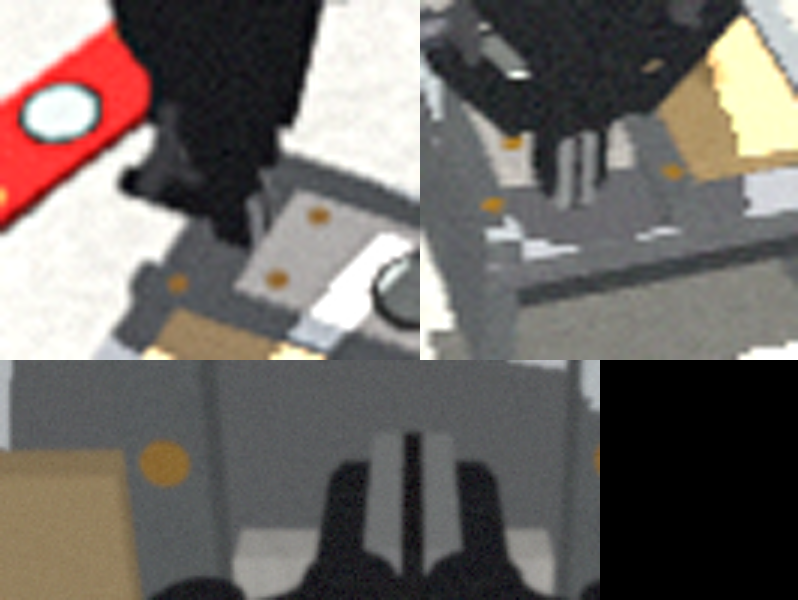

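Call:
{"name": "move_arm", "arguments": {"plan": [[[0, 0, 0, -0.006, 0, 0, 0], [0, 0, 0, -0.012, 0, 0, 0], [0, 0, 0, -0.018, 0, 0, 0], [0, 0, 0, -0.022, 0, 0, 0], [0, 0, 0, -0.025, 0, 0, 0]]]}}

```text
time: 7.28
eef_pos: [0.6117, 0.1102, 0.0545]
tcp_rot: [0.997, 0.083, 0.0, 0.001]
contact_force: [1.6, -0.3, 0.5]
opening: 0.003
```

```bash
python3 -c "
from h import *
s=rep();d=save('side','d7')
c=lambda a:cv2.cvtColor((a*1.).clip(0,255).astype('uint8'),cv2.COLOR_RGB2BGR)
cv2.imwrite('pics/d7c.png',cv2.resize(c(d)[195:295,195:355],None,fx=5,fy=5,interpolation=2))
for f in (-.110,-.12,-.13): print(f,((proj('side',[st(f,-.065,.09),st(f,-.009,.09),st(f+.14,-.065,.09),st(f+.14,-.009,.09)])-195)*5).round(0).tolist())
"
```

```text
t 7.275 p [0.6117 0.1102 0.0545] yaw 9.52 zax [ 0.001  -0.0013 -1.    ] F [ 1.6 -0.3  0.5] op 0.003
-0.11 [[549.0, 179.0], [505.0, 268.0], [284.0, 91.0], [232.0, 173.0]]
-0.12 [[569.0, 186.0], [525.0, 275.0], [303.0, 97.0], [251.0, 179.0]]
-0.13 [[589.0, 192.0], [546.0, 282.0], [321.0, 103.0], [270.0, 186.0]]
```

View pics/d7c.png

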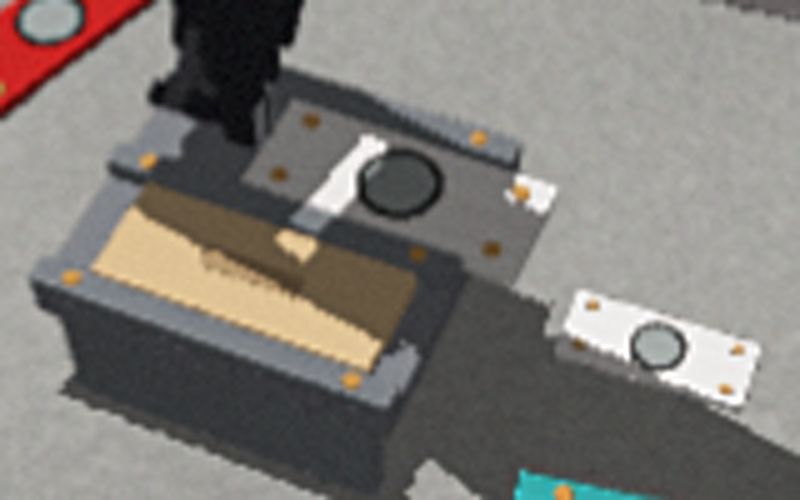

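Call:
{"name": "move_arm", "arguments": {"plan": [[[0, 0, 0, -0.006, 0, 0, 0], [0, 0, 0, -0.012, 0, 0, 0], [0, 0, 0, -0.017, 0, 0, 0], [0, 0, 0, -0.02, 0, 0, 0], [0, 0, 0, -0.022, 0, 0, 0]]]}}

```text
time: 7.95
eef_pos: [0.5895, 0.1065, 0.0545]
tcp_rot: [0.997, 0.083, 0.0, 0.001]
contact_force: [1.7, 0.6, 0.9]
opening: -0.002
```

```bash
python3 -c "
from h import *
s=rep();d=save('side','d8')
c=lambda a:cv2.cvtColor((a*1.).clip(0,255).astype('uint8'),cv2.COLOR_RGB2BGR)
cv2.imwrite('pics/d8c.png',cv2.resize(c(d)[195:295,195:355],None,fx=5,fy=5,interpolation=2))
for f in (-.13,-.14): print(f,((proj('side',[st(f,-.065,.09),st(f,-.009,.09),st(f+.14,-.065,.09),st(f+.14,-.009,.09)])-195)*5).round(0).tolist())
"
```

```text
t 7.95 p [0.5895 0.1065 0.0545] yaw 9.53 zax [ 6.0e-04 -1.4e-03 -1.0e+00] F [1.7 0.6 0.9] op -0.002
-0.13 [[589.0, 192.0], [546.0, 282.0], [321.0, 103.0], [270.0, 186.0]]
-0.14 [[609.0, 199.0], [566.0, 289.0], [339.0, 109.0], [289.0, 193.0]]
```

View pics/d8c.png

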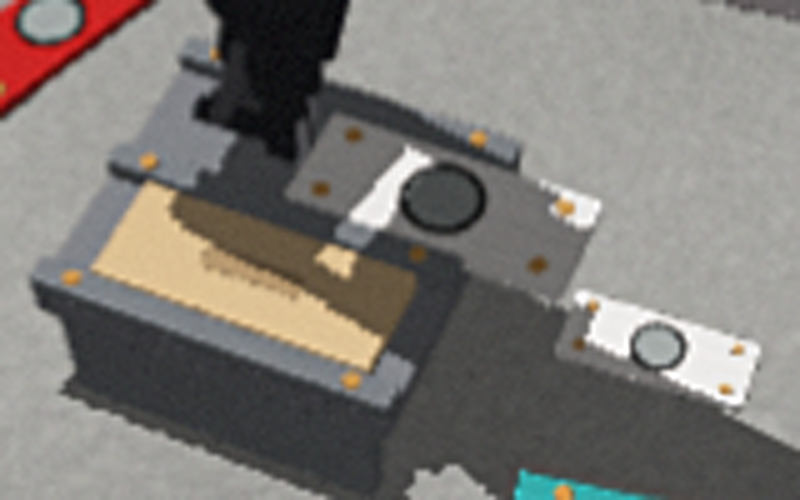

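Call:
{"name": "move_arm", "arguments": {"plan": [[[0, 0, 0, 0.012, 0, 0, 0], [0, 0, 0, 0.014, 0, -0.02, 0], [0, 0, 0, 0.014, 0, -0.05, 0], [0, 0, 0, 0.014, 0, -0.08, 0.02], [0, 0, 0, 0.014, 0, -0.09, 0.085]]]}}

```text
time: 8.62
eef_pos: [0.6049, 0.109, 0.1483]
tcp_rot: [0.997, 0.083, 0.003, 0.001]
contact_force: [-0.1, 0.1, 0.2]
opening: 0.419
```

```bash
python3 -c "
from h import *
s=rep();print(delta(st(-.110,-.037,.13),9.63))
d=save('side','d9');w=save('wrist','w9');b=save('scene','s9')
c=lambda a:cv2.cvtColor((a*1.).clip(0,255).astype('uint8'),cv2.COLOR_RGB2BGR)
cv2.imwrite('pics/d9c.png',cv2.resize(c(d)[195:295,195:355],None,fx=5,fy=5,interpolation=2))
cv2.imwrite('pics/s9c.png',cv2.resize(c(b)[150:250,240:370],None,fx=6,fy=6,interpolation=2))
"
```

```text
t 8.625 p [0.6049 0.109  0.1483] yaw 9.54 zax [ 0.0054 -0.0014 -1.    ] F [-0.1  0.1  0.2] op 0.419
[ 0.13   -0.29   -0.09   -0.1398 -0.0008  0.0175]
```

View pics/d9c.png

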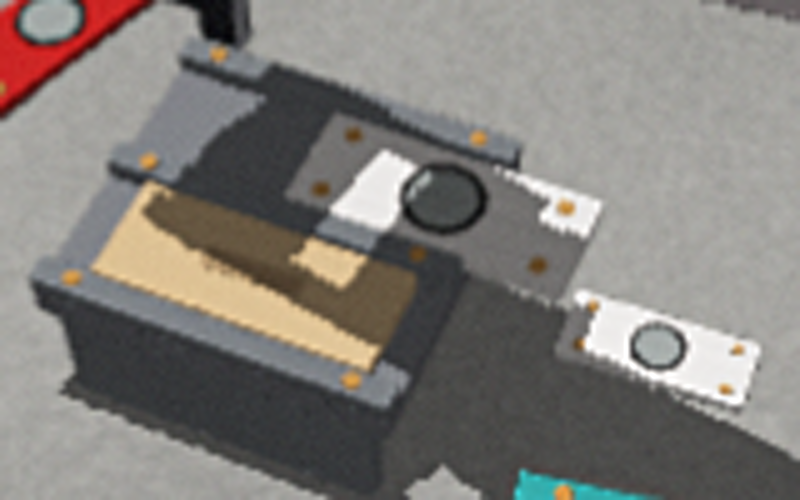

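View pics/w9.png

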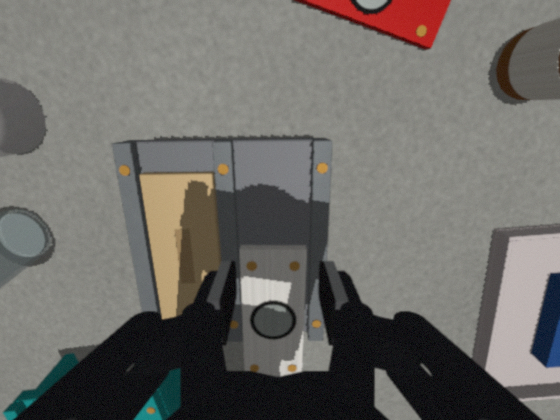

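View pics/s9c.png

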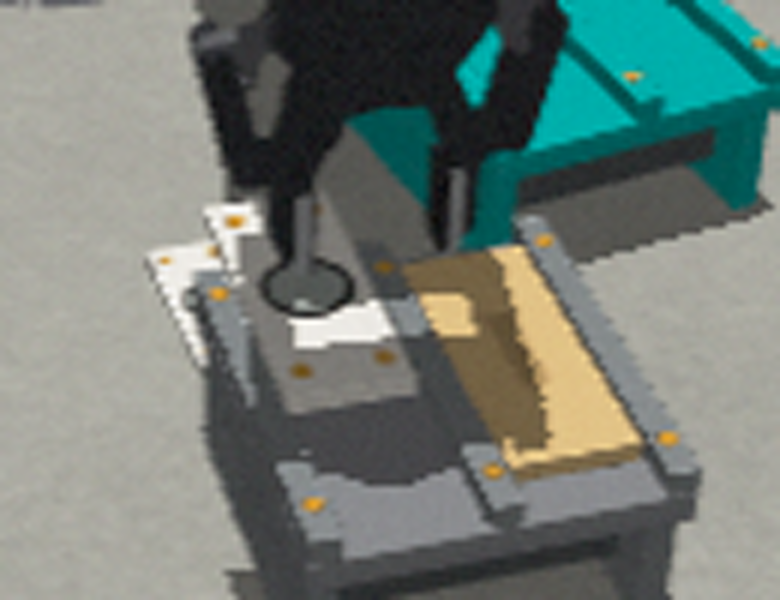

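```bash
python3 -c "
from h import *
s=get_state();s['eef_pos']=np.array([.6049,.109,.1483])
print(pw([st(-.066,-.037,.09),st(.09,-.081,.092),st(.09,.081,.092)],s).round(1).tolist(), pw([s['eef_pos']],s))
print(s['time'])
"
```

```text
[[276.8, 319.3], [336.8, 142.0], [114.0, 143.0]] [[277.92826324 252.33559131]]
8.775
```

Call:
{"name": "move_arm", "arguments": {"plan": [[[0, 0, 0, -0.04, 0, 0, 0.085], [0, 0, 0, -0.08, 0, 0, 0.085], [0, 0, 0, -0.12, 0, 0, 0.085], [0, 0, 0, -0.14, 0, 0, 0.085], [0, 0, 0, -0.14, 0, 0, 0.085]]]}}

```text
time: 9.4
eef_pos: [0.4632, 0.0857, 0.1431]
tcp_rot: [0.997, 0.083, -0.001, 0.001]
contact_force: [0.1, 0.1, -0.2]
opening: 0.993
```

```bash
python3 -c "
from h import *
s=rep();print(delta(st(-.110,-.037,.13),9.63))
d=save('side','d10');w=save('wrist','w10');b=save('scene','s10')
print(pw([st(-.066,-.037,.09),st(-.09,-.081,.092),st(-.09,.081,.092),st(-.136,-.065,.09),st(-.136,-.009,.09)],s).round(1).tolist())
c=lambda a:cv2.cvtColor((a*1.).clip(0,255).astype('uint8'),cv2.COLOR_RGB2BGR)
cv2.imwrite('pics/d10c.png',cv2.resize(c(d)[175:295,195:355],None,fx=5,fy=5,interpolation=2))
"
```

```text
t 9.4 p [0.4632 0.0857 0.1431] yaw 9.52 zax [-0.0023 -0.0013 -1.    ] F [ 0.1  0.1 -0.2] op 0.993
[ 0.05    0.14   -0.11    0.0039 -0.0003  0.0131]
[[277.2, 159.9], [336.3, 192.3], [119.9, 193.1], [312.4, 247.1], [242.6, 247.3]]
```

View pics/w10.png

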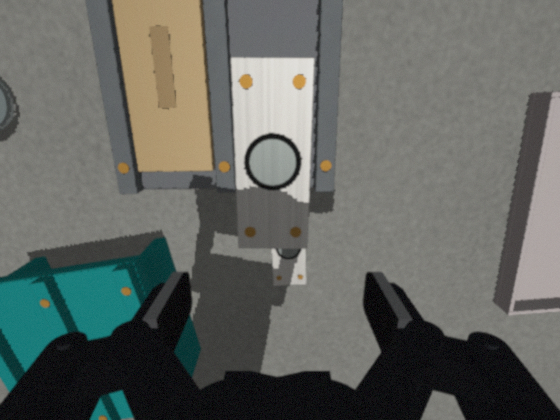

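View pics/d10c.png

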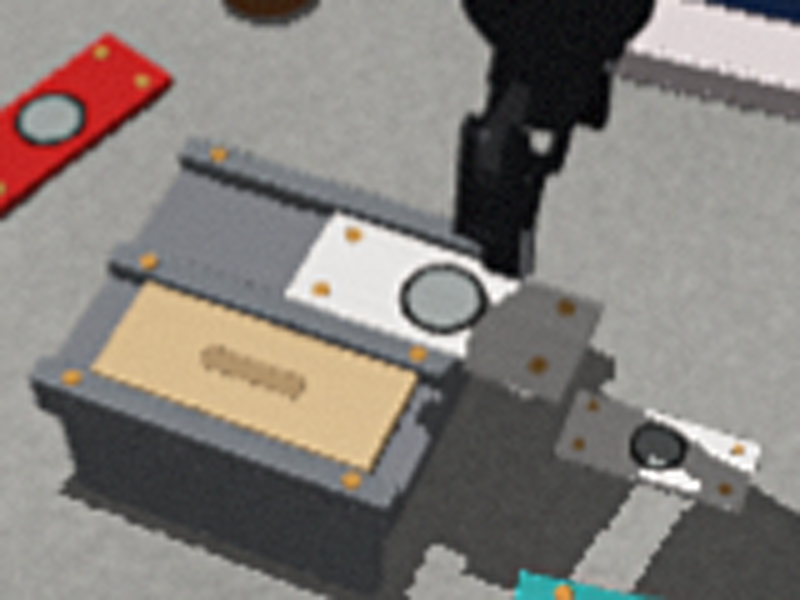

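```bash
cat >> h.py <<'E'
def wray(px,z,s):
    T=np.eye(4);T[:3,:3]=R.from_quat(s['tcp_rot']).as_matrix();T[:3,3]=s['eef_pos']
    c=get_calibration('wrist');E=T@c['hand_eye'];u=cv2.undistortPoints(np.array(px,float).reshape(1,1,2),c['mtx'],c['dist_coeffs']).ravel()
    d=E[:3,:3]@[u[0],-u[1],-1]; return E[:3,3]+d*(z-E[2,3])/d[2]
E
python3 -c "
from h import *
s=get_state();s['eef_pos']=np.array([.4632,.0857,.1431])
for p in ([163,236],[200,350],[237,248],[310,249],[237,190],[312,190],[136,192],[335,190]): print(p,[wray(p,z,s).round(3).tolist() for z in (.092,.09)])
Rc=R.from_quat(s['tcp_rot'])
print('finger L', s['eef_pos']+Rc.apply([0,-.043,0]),s['eef_pos']+Rc.apply([0,-.057,0]))
w=cv2.imread('pics/w10.png')[200:420,0:320]
cv2.imwrite('pics/w10c.png',cv2.resize((w*1.6).clip(0,255).astype('uint8'),None,fx=2.5,fy=2.5,interpolation=2))
"
```

```text
[163, 236] [[0.437, 0.173, 0.092], [0.436, 0.173, 0.09]]
[200, 350] [[0.33, 0.135, 0.092], [0.328, 0.135, 0.09]]
[237, 248] [[0.437, 0.114, 0.092], [0.436, 0.114, 0.09]]
[310, 249] [[0.445, 0.057, 0.092], [0.444, 0.056, 0.09]]
[237, 190] [[0.484, 0.12, 0.092], [0.483, 0.12, 0.09]]
[312, 190] [[0.493, 0.065, 0.092], [0.492, 0.064, 0.09]]
[136, 192] [[0.47, 0.194, 0.092], [0.469, 0.195, 0.09]]
[335, 190] [[0.496, 0.048, 0.092], [0.495, 0.047, 0.09]]
finger L [0.45608126 0.1281066  0.14304077] [0.45376353 0.14191341 0.14302149]
```

View pics/w10c.png

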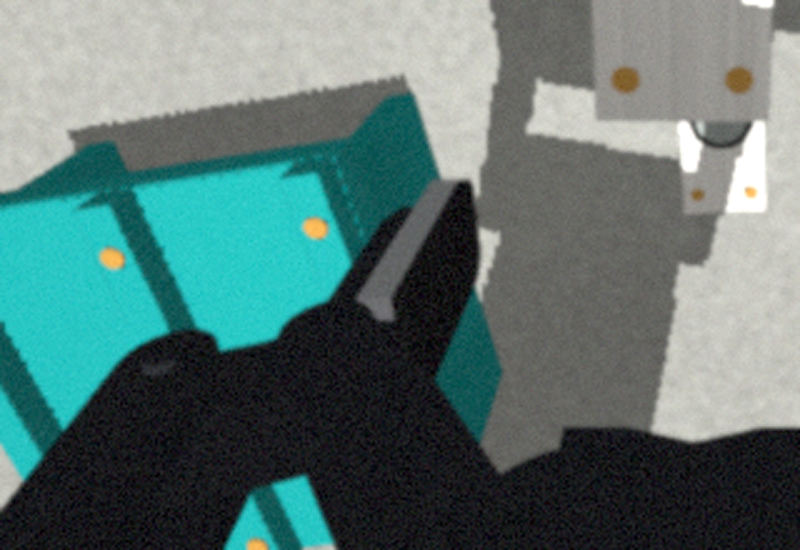

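Call:
{"name": "move_arm", "arguments": {"plan": [[[0, 0, 0, 0.004, -0.003, 0.01, 0.085], [0, 0, 0, 0.004, -0.003, 0.03, 0.085], [0, 0, 0, 0.004, -0.003, 0.05, 0.085], [0, 0, 0, 0.004, -0.003, 0.065, 0.085], [0, 0, 0, 0.004, -0.003, 0.075, 0.085]]]}}

```text
time: 10.18
eef_pos: [0.4689, 0.0894, 0.068]
tcp_rot: [0.997, 0.083, -0.001, 0.001]
contact_force: [0.7, -0.2, -0.9]
opening: 0.996
```

```bash
cat > look2.py <<'E'
from h import *
import sys
k=sys.argv[1]
s=rep();d=save('side','d'+k);w=save('wrist','w'+k);b=save('scene','s'+k)
c=lambda a:cv2.cvtColor((a*1.3).clip(0,255).astype('uint8'),cv2.COLOR_RGB2BGR)
cv2.imwrite(f'pics/d{k}c.png',np.vstack([np.hstack([cv2.resize(c(d)[185:285,240:340],None,fx=4,fy=4,interpolation=2),cv2.resize(c(b)[150:250,240:340],None,fx=4,fy=4,interpolation=2)]),cv2.resize(c(w)[220:345,80:480],None,fx=2,fy=1.6)]))
E
python3 look2.py 11
```

```text
t 10.175 p [0.4689 0.0894 0.068 ] yaw 9.53 zax [-0.0013 -0.0013 -1.    ] F [ 0.7 -0.2 -0.9] op 0.996
```

View pics/d11c.png

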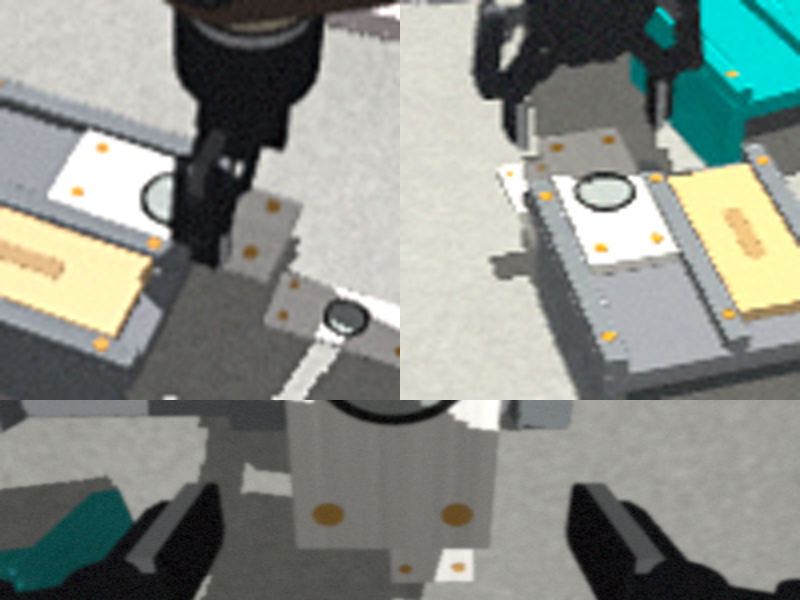

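View pics/w11.png

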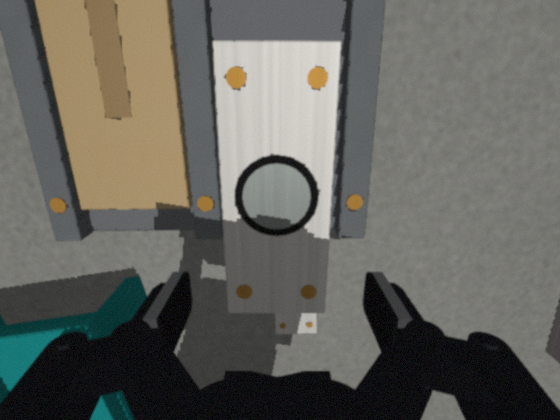

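Call:
{"name": "move_arm", "arguments": {"plan": [[[0, 0, 0, -0.001, 0, 0.008, 0.085], [0, 0, 0, -0.001, 0, 0.016, 0.085], [0, 0, 0, -0.001, 0, 0.024, 0.085], [0, 0, 0, -0.001, 0, 0.03, 0.085], [0, 0, 0, -0.001, 0, 0.034, 0.085]]]}}

```text
time: 10.95
eef_pos: [0.4678, 0.0891, 0.0344]
tcp_rot: [0.997, 0.083, -0.001, 0.001]
contact_force: [-0.7, -0.9, 0.4]
opening: 0.998
```

```bash
python3 look2.py 12
```

```text
t 10.95 p [0.4678 0.0891 0.0344] yaw 9.53 zax [-0.0012 -0.0013 -1.    ] F [-0.7 -0.9  0.4] op 0.998
```

View pics/d12c.png

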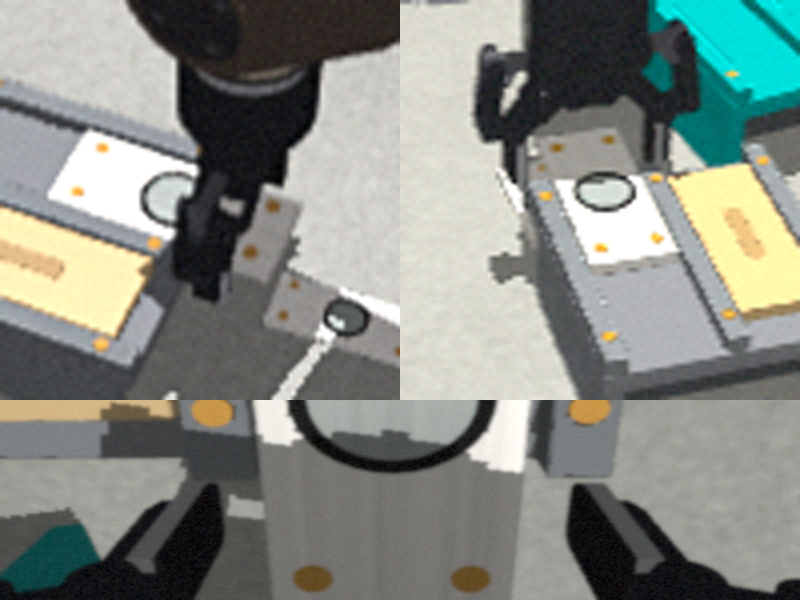

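View pics/w12.png

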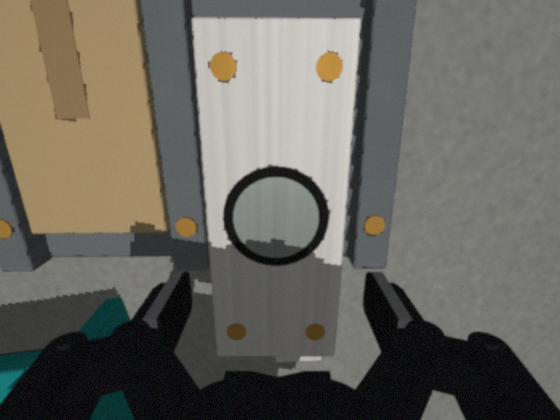

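```bash
python3 -c "
from h import *
s=rep();Rc=R.from_quat(s['tcp_rot'])
for z in (-.02,-.03,-.04,-.05):
  P=s['eef_pos']+Rc.apply([[x,-y,z] for x in(-.011,.011) for y in (.043,.057)])
  print(z,P[0,2].round(3),((proj('side',P)-[240,185])*4).round(0).tolist())
print(((proj('side',[st(-.136,-.006,.09),st(-.136,-.006,.08)])-[240,185])*4).round(0).tolist())
"
```

```text
t 11.1 p [0.4679 0.0891 0.0347] yaw 9.53 zax [-0.0012 -0.0013 -1.    ] F [0.  0.1 0.3] op 0.997
-0.02 0.055 [[227.0, 317.0], [218.0, 336.0], [192.0, 305.0], [182.0, 323.0]]
-0.03 0.065 [[227.0, 308.0], [218.0, 327.0], [192.0, 295.0], [182.0, 314.0]]
-0.04 0.075 [[228.0, 298.0], [218.0, 317.0], [192.0, 286.0], [182.0, 304.0]]
-0.05 0.085 [[228.0, 288.0], [219.0, 307.0], [192.0, 276.0], [183.0, 295.0]]
[[265.0, 273.0], [264.0, 283.0]]
```

Call:
{"name": "move_arm", "arguments": {"plan": [[[0, 0, 0, 0, 0, 0.002, 0.085], [0, 0, 0, 0, 0, 0.004, 0.085], [0, 0, 0, 0, 0, 0.004, 0.07], [0, 0, 0, 0, 0, 0.004, 0.062], [0, 0, 0, 0, 0, 0.004, 0.05]]], "force": 60}}

```text
time: 11.72
eef_pos: [0.468, 0.0892, 0.0312]
tcp_rot: [0.997, 0.083, -0.001, 0.001]
contact_force: [-1.6, -0.8, 0.9]
opening: 0.645
```

Call:
{"name": "move_arm", "arguments": {"plan": [[[0, 0, 0, 0, 0, 0, 0.045], [0, 0, 0, 0, 0, 0, 0.045], [0, 0, 0, 0, 0, 0, 0.045], [0, 0, 0, 0, 0, 0, 0.045], [0, 0, 0, 0, 0, 0, 0.045]]], "force": 60}}

```text
time: 12.35
eef_pos: [0.468, 0.0891, 0.0312]
tcp_rot: [0.997, 0.083, -0.001, 0.001]
contact_force: [-0.9, -0.4, 1.5]
opening: 0.645
```

```bash
python3 look2.py 13
```

```text
t 12.35 p [0.468  0.0891 0.0312] yaw 9.53 zax [-0.0013 -0.0013 -1.    ] F [-0.9 -0.4  1.5] op 0.645
```

View pics/d13c.png

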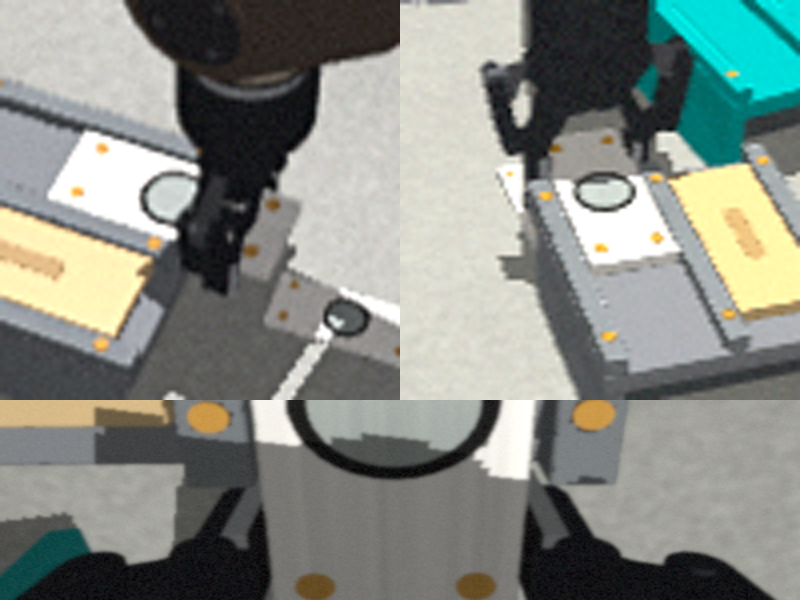

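View pics/w13.png

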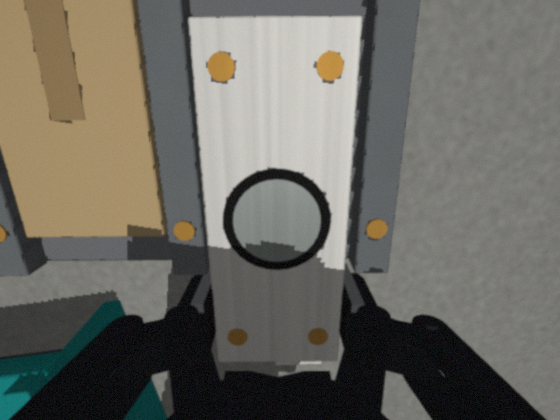

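Call:
{"name": "move_arm", "arguments": {"plan": [[[0, 0, 0, 0, 0, -0.003, 0.045], [0, 0, 0, 0, 0, -0.008, 0.045], [0, 0, 0, 0, 0, -0.015, 0.045], [0, 0, 0, 0, 0, -0.025, 0.045], [0, 0, 0, 0, 0, -0.035, 0.045]]]}}

```text
time: 13.12
eef_pos: [0.4682, 0.0892, 0.0671]
tcp_rot: [0.997, 0.083, -0.0, 0.001]
contact_force: [-0.4, 0.3, -2.3]
opening: 0.646
```

```bash
python3 look2.py 14
```

```text
t 13.125 p [0.4682 0.0892 0.0671] yaw 9.53 zax [-8.0e-04 -1.3e-03 -1.0e+00] F [-0.4  0.3 -2.3] op 0.646
```

View pics/d14c.png

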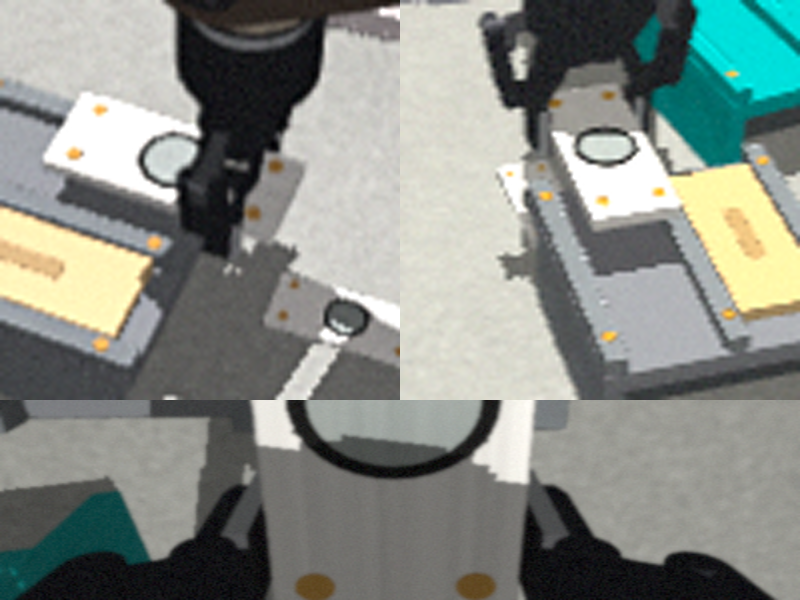

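View pics/w14.png

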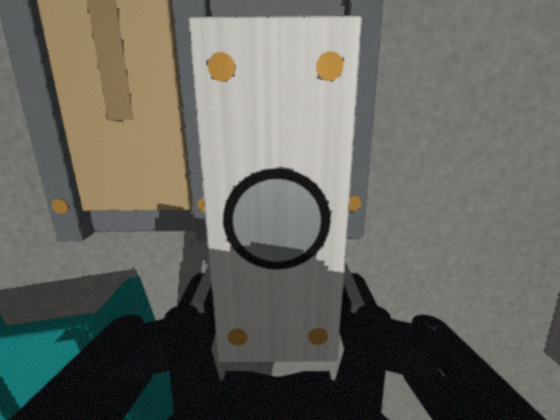

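```bash
cat >> h.py <<'E'
def wfit(P,px,q0):
    # fit plate [tx,ty,yaw,tz_top] in tool frame ; P Nx2 plate coords
    c=get_calibration('wrist');H=np.linalg.inv(c['hand_eye']);P=np.array(P,float);px=np.array(px,float)
    def f(q):
        cc,ss=np.cos(q[2]),np.sin(q[2]); 
        X=np.c_[q[0]+cc*P[:,0]-ss*P[:,1],q[1]+ss*P[:,0]+cc*P[:,1],np.full(len(P),q[3])+q[4]*P[:,0]]
        p=(X@H[:3,:3].T+H[:3,3])*[1,-1,-1]
        return (cv2.projectPoints(p.reshape(-1,1,3),np.zeros(3),np.zeros(3),c['mtx'],c['dist_coeffs'])[0].reshape(-1,2)-px).ravel()
    r=least_squares(f,q0,loss='soft_l1');return r.x,r.fun.reshape(-1,2)
E
python3 -c "
from h import *
s=get_state()
# tool y = image right ; plate +x = up in image
P=[[.07,-.028],[.07,.028],[-.07,.028],[-.07,-.028],[0,0]]
q,r=wfit(P,[[190,17.5],[360,17.5],[340,362],[218,362],[277,219]],[.043,0,0,-.058,0])
print(q.round(4),np.degrees(q[2]),f(q) if 0 else r.round(1).tolist())
print(delta(tr(-.043,0,.11),np.degrees(.2405)))
w=cv2.imread('pics/w14.png');cv2.imwrite('pics/w14c.png',np.hstack([cv2.resize(w[0:60,170:370],None,fx=4,fy=4)]))
cv2.imwrite('pics/w14d.png',cv2.resize(w[320:390,190:370],None,fx=4,fy=4))
"
```

```text
[ 0.0426 -0.0004 -0.008  -0.0561  0.0324] -0.45607968185023096 [[0.3, 0.7], [0.1, -1.1], [-1.2, -0.3], [0.2, 0.6], [0.1, -0.0]]
[ 0.08   -0.04   -4.25   -0.0619  0.3506 -0.0423]
```

View pics/w14d.png

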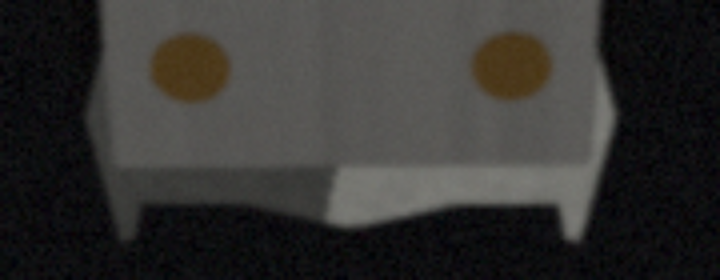

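View pics/w14c.png

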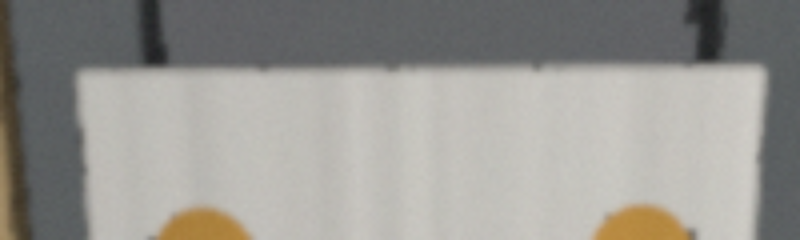

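Call:
{"name": "move_arm", "arguments": {"plan": [[[0, 0, 0, 0, 0, -0.015, 0.045], [0, 0, 0, 0, 0.01, -0.03, 0.045], [0, 0, 0, -0.005, 0.03, -0.045, 0.045], [0, 0, -1, -0.012, 0.065, -0.045, 0.045], [0, 0, -2, -0.018, 0.1, -0.045, 0.045]]]}}

```text
time: 13.9
eef_pos: [0.4681, -0.0139, 0.114]
tcp_rot: [0.995, 0.101, 0.002, 0.001]
contact_force: [1.0, 0.2, -2.1]
opening: 0.642
```

Call:
{"name": "move_arm", "arguments": {"plan": [[[0, 0, -1, -0.007, 0.035, 0, 0.045], [0, 0, -2, -0.014, 0.075, 0, 0.045], [0, 0, -2.5, -0.021, 0.115, 0, 0.045], [0, 0, -2.5, -0.028, 0.15, 0, 0.045], [0, 0, -2.5, -0.032, 0.175, 0, 0.045]]]}}

```text
time: 14.52
eef_pos: [0.4721, -0.1944, 0.1157]
tcp_rot: [0.993, 0.122, 0.002, 0.002]
contact_force: [-0.2, 0.5, -2.3]
opening: 0.643
```

```bash
python3 look2.py 15; python3 -c "
from h import *
print(delta(tr(-.0426,0,.10),np.degrees(.2405)))"
```

```text
t 14.525 p [ 0.4721 -0.1944  0.1157] yaw 14.01 zax [ 0.0045 -0.0037 -1.    ] F [-0.2  0.5 -2.3] op 0.643
[ 0.23   -0.2     0.17   -0.0235  0.0695  0.0157]
```

View pics/w15.png

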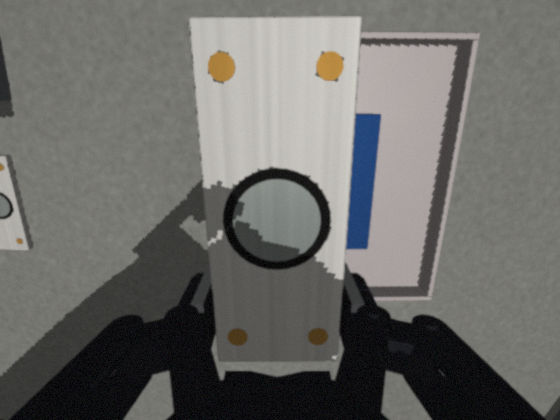

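View pics/s15.png

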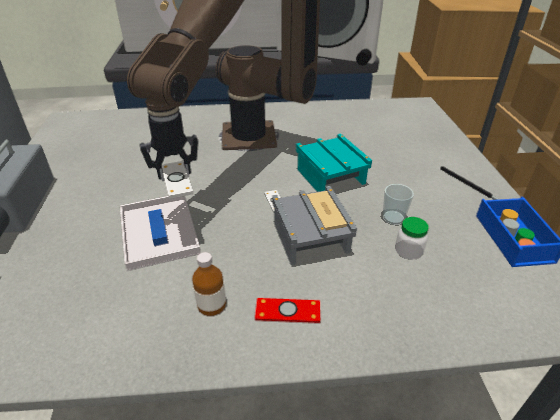

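```bash
python3 -c "
from h import *
s=get_state();s['eef_pos']=np.array([ 0.4721,-0.1944,0.1157])
for n,p,z,t in (('padbackR',[381,114],.03,(.06,-.018)),('padfrontR',[368,249],.03,(-.06,-.018)),('trbackR',[478,34],.025,(.12,-.09)),('trfrontR',[433,300],.025,(-.12,-.09))):
  a=wray(p,z,s); b=tr(*t,z); print(n,a.round(4),b.round(4),(a-b).round(4))
w=cv2.imread('pics/w15.png');cv2.imwrite('pics/w15c.png',cv2.resize(w[20:320,330:500],None,fx=2.6,fy=2))
"
```

```text
padbackR [ 0.5693 -0.2557  0.03  ] [ 0.5701 -0.2597  0.03  ] [-0.0007  0.004   0.    ]
padfrontR [ 0.4542 -0.2851  0.03  ] [ 0.4535 -0.2883  0.03  ] [0.0007 0.0032 0.    ]
trbackR [ 0.6429 -0.3095  0.025 ] [ 0.6455 -0.3153  0.025 ] [-0.0026  0.0059  0.    ]
trfrontR [ 0.4143 -0.37    0.025 ] [ 0.4124 -0.3725  0.025 ] [0.0019 0.0025 0.    ]
```

View pics/w15c.png

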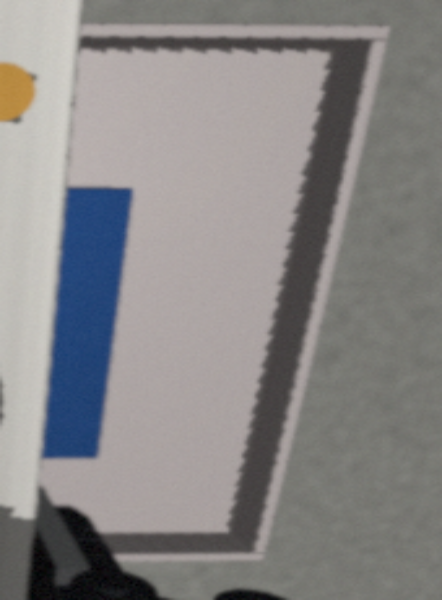

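```bash
python3 -c "
from h import *
rep();print(delta([.4662,-.2633,.06],14.0))"
```

```text
t 14.675 p [ 0.4722 -0.1935  0.1155] yaw 13.95 zax [ 0.0044 -0.003  -1.    ] F [-0.4  0.4 -2.1] op 0.64
[ 0.23   -0.2    -0.05   -0.0228  0.0661  0.0557]
```

Call:
{"name": "move_arm", "arguments": {"plan": [[[0.1, -0.1, 0, -0.005, 0.015, 0.01, 0.045], [0.2, -0.2, 0, -0.012, 0.035, 0.02, 0.045], [0.2, -0.2, 0, -0.018, 0.053, 0.035, 0.045], [0.2, -0.2, 0, -0.0225, 0.064, 0.05, 0.045], [0.2, -0.2, 0, -0.0228, 0.066, 0.056, 0.045]]]}}

```text
time: 15.3
eef_pos: [0.465, -0.2634, 0.0575]
tcp_rot: [0.993, 0.121, -0.001, -0.001]
contact_force: [-0.2, 0.1, -2.5]
opening: 0.643
```

```bash
python3 -c "
from h import *
s=rep();print(delta([.4662,-.2633,.02],14.0))
d=save('side','d16');w=save('wrist','w16');b=save('scene','s16')
c=lambda a:cv2.cvtColor((a*1.1).clip(0,255).astype('uint8'),cv2.COLOR_RGB2BGR)
cv2.imwrite('pics/c16.png',np.hstack([cv2.resize(c(d)[115:215,290:400],None,fx=3.6,fy=4),cv2.resize(c(b)[165:265,110:220],None,fx=3.6,fy=4)]))
"
```

```text
t 15.3 p [ 0.465  -0.2634  0.0575] yaw 13.87 zax [-0.0024  0.0018 -1.    ] F [-0.2  0.1 -2.5] op 0.643
[-0.13    0.11   -0.13    0.0012  0.0003  0.0375]
```

View pics/c16.png

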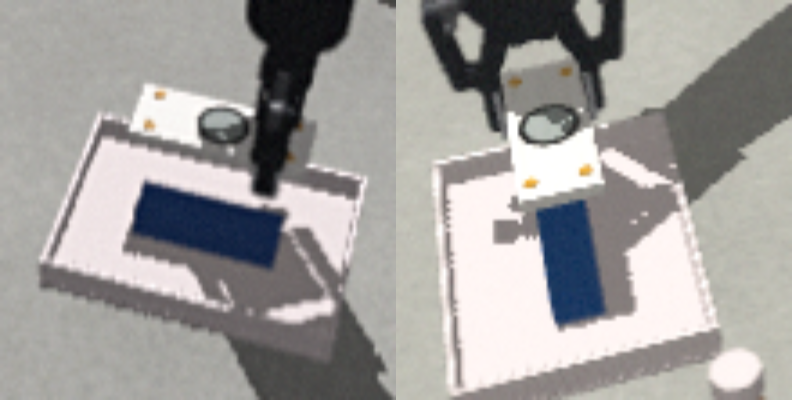

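View pics/w16.png

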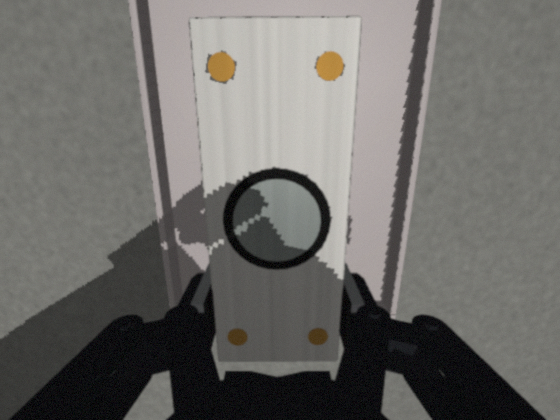

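```bash
python3 -c "
import cv2,numpy as np
w=cv2.imread('pics/w16.png')
a=np.hstack([w[0:320,120:220],w[0:320,350:450]])
cv2.imwrite('pics/w16c.png',cv2.resize((a*1.3).clip(0,255).astype('uint8'),None,fx=4,fy=1.85,interpolation=2))
g=cv2.cvtColor(w,cv2.COLOR_BGR2GRAY)
for r in (10,60,110,150,200,240): print(r,'L',g[r,125:180].tolist(),'\n   R',g[r,385:445].tolist())
"
```

```text
10 L [115, 115, 112, 121, 137, 153, 157, 163, 163, 162, 161, 137, 102, 76, 69, 70, 67, 67, 65, 69, 68, 69, 71, 91, 134, 159, 163, 165, 161, 164, 164, 163, 163, 164, 163, 163, 166, 165, 165, 165, 165, 165, 166, 166, 164, 163, 168, 163, 168, 168, 166, 168, 167, 166, 166] 
   R [170, 173, 170, 170, 172, 167, 169, 170, 171, 169, 168, 170, 170, 168, 170, 168, 169, 165, 172, 169, 167, 166, 168, 166, 167, 170, 167, 165, 164, 161, 141, 128, 118, 91, 76, 68, 66, 66, 67, 66, 66, 65, 63, 67, 64, 68, 81, 114, 144, 161, 168, 164, 163, 159, 148, 132, 121, 117, 114, 115]
60 L [115, 114, 115, 113, 118, 115, 114, 115, 115, 116, 130, 143, 159, 161, 164, 165, 161, 146, 115, 81, 71, 72, 70, 69, 72, 70, 70, 69, 78, 109, 145, 163, 167, 166, 167, 167, 167, 164, 168, 168, 169, 165, 169, 171, 169, 167, 170, 169, 167, 167, 169, 169, 171, 171, 169] 
   R [171, 173, 172, 173, 173, 171, 174, 174, 173, 172, 172, 170, 168, 172, 172, 173, 170, 172, 171, 169, 171, 170, 167, 171, 166, 140, 105, 82, 70, 68, 66, 65, 65, 67, 67, 68, 66, 65, 66, 72, 101, 135, 159, 168, 168, 164, 160, 155, 137, 123, 120, 119, 117, 117, 11
[... 1556 characters left out ...]
164, 152, 132, 121, 121, 121, 123, 121, 123, 123, 121, 122, 119, 120, 116, 119, 120, 119, 122, 123, 125, 126, 120, 123, 120, 119, 121, 119, 124, 119, 122, 121, 117, 117]
240 L [116, 114, 113, 101, 85, 68, 60, 59, 54, 54, 59, 56, 60, 60, 57, 58, 58, 61, 61, 60, 58, 59, 54, 58, 60, 61, 60, 60, 56, 57, 58, 60, 62, 61, 63, 72, 78, 83, 84, 93, 79, 74, 70, 68, 73, 72, 74, 72, 73, 76, 102, 136, 156, 153, 135] 
   R [164, 161, 151, 120, 89, 73, 68, 70, 70, 65, 67, 68, 65, 66, 71, 80, 106, 146, 163, 164, 162, 151, 129, 121, 120, 120, 121, 123, 126, 121, 122, 123, 122, 121, 123, 124, 120, 121, 121, 120, 119, 115, 120, 115, 118, 117, 120, 123, 123, 126, 124, 125, 121, 121, 121, 122, 119, 119, 119, 121]
```

View pics/w16c.png

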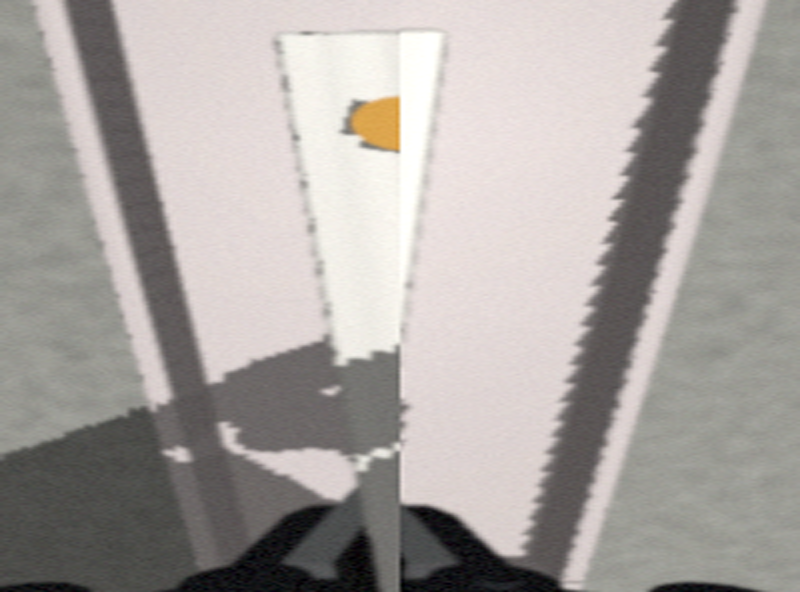

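Call:
{"name": "move_arm", "arguments": {"plan": [[[-0.1, 0.1, 0, 0.001, 0.002, 0.01, 0.045], [-0.1, 0.1, 0, 0.001, 0.0042, 0.022, 0.045], [-0.1, 0.1, 0, 0.001, 0.0042, 0.034, 0.045], [-0.1, 0.1, 0, 0.001, 0.0042, 0.044, 0.045], [-0.1, 0.1, 0, 0.001, 0.0042, 0.05, 0.045]]]}}

```text
time: 16.08
eef_pos: [0.4674, -0.2662, 0.0079]
tcp_rot: [0.993, 0.122, 0.0, -0.0]
contact_force: [-0.7, -0.4, -1.6]
opening: 0.646
```

```bash
python3 -c "
from h import *
s=rep()
d=save('side','d17');w=save('wrist','w17');b=save('scene','s17')
c=lambda a:cv2.cvtColor((a*1.1).clip(0,255).astype('uint8'),cv2.COLOR_RGB2BGR)
cv2.imwrite('pics/c17.png',np.hstack([cv2.resize(c(d)[115:215,290:400],None,fx=3.6,fy=5),cv2.resize(c(b)[165:265,110:220],None,fx=3.6,fy=5)]))
g=cv2.cvtColor(w,cv2.COLOR_RGB2GRAY).astype(int)
for r in (10,40,80,120): print(r,'L',80,g[r,80:150].tolist(),'\n R',420,g[r,420:500].tolist())
"
```

```text
t 16.075 p [ 0.4674 -0.2662  0.0079] yaw 13.96 zax [ 2.e-04  3.e-04 -1.e+00] F [-0.7 -0.4 -1.6] op 0.646
10 L 80 [156, 156, 145, 132, 105, 79, 68, 67, 71, 69, 67, 71, 68, 66, 66, 69, 67, 68, 68, 67, 68, 65, 66, 65, 75, 111, 146, 154, 158, 155, 160, 156, 158, 156, 157, 157, 155, 156, 157, 157, 154, 157, 157, 159, 155, 157, 156, 156, 157, 157, 157, 157, 156, 157, 157, 160, 157, 159, 157, 157, 159, 158, 157, 159, 154, 158, 160, 159, 158, 158] 
 R 420 [163, 163, 163, 162, 162, 160, 162, 163, 162, 160, 160, 160, 163, 160, 160, 160, 162, 159, 160, 159, 160, 158, 161, 158, 158, 159, 160, 160, 154, 145, 111, 86, 70, 68, 66, 63, 63, 61, 64, 62, 61, 63, 60, 64, 64, 63, 64, 62, 62, 58, 64, 63, 64, 76, 103, 122, 140, 153, 155, 157, 157, 153, 153, 148, 135, 121, 111, 113, 114, 115, 118, 116, 116, 115, 115, 113, 112, 109, 111, 109]
40 L 80 [149, 153, 154, 153, 154, 157, 153, 146, 129, 107, 79, 68, 66, 69, 67, 68, 66, 61, 66, 64, 65, 66, 69, 66, 68, 67, 67, 66, 74, 104, 139, 152, 157, 157, 156, 156, 156, 156, 157, 156, 157, 156, 159, 157, 155, 158, 158, 159, 160, 158, 158, 158, 160, 160, 158, 160, 
[... 1209 characters left out ...]
, 108, 108, 108, 111, 112, 113, 115, 114, 115, 128, 148, 155, 157, 157, 157, 158, 154, 146, 126, 97, 73, 69, 74, 74, 67, 67, 70, 68, 68, 69, 70, 69, 68, 68, 70, 65, 73, 101, 135, 153, 159, 161, 163, 161, 160, 159, 159, 159, 160, 160, 161, 160, 160, 162, 161, 162, 160, 163, 162, 160, 159, 162, 160, 164, 160, 163] 
 R 420 [158, 163, 159, 163, 161, 161, 159, 161, 162, 158, 155, 140, 106, 83, 77, 76, 72, 69, 69, 61, 67, 62, 64, 62, 66, 66, 61, 66, 62, 69, 66, 67, 66, 65, 76, 102, 126, 147, 155, 157, 158, 159, 156, 153, 142, 127, 122, 118, 117, 120, 115, 113, 115, 114, 116, 113, 113, 113, 112, 116, 114, 116, 116, 117, 114, 116, 111, 107, 108, 108, 110, 111, 112, 111, 118, 115, 115, 116, 118, 114]
```

View pics/c17.png

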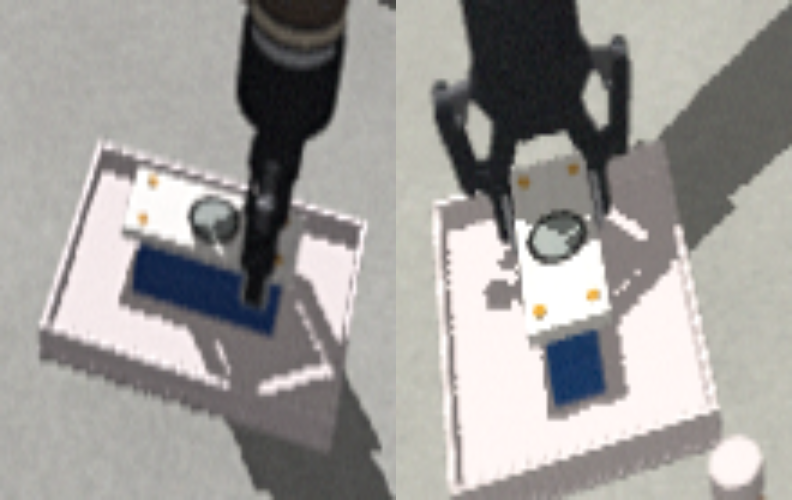

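View pics/w17.png

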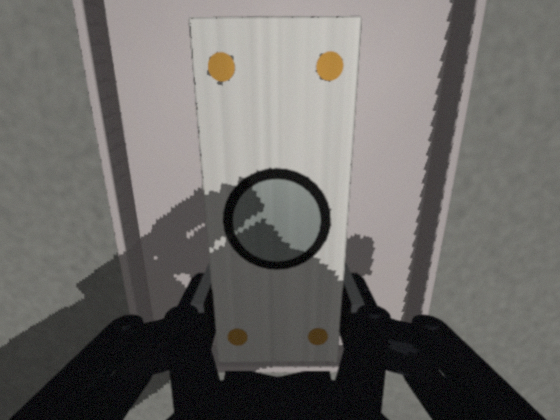

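Call:
{"name": "move_arm", "arguments": {"plan": [[[0, 0, 0, 0, 0.0009, 0.006, 0.045], [0, 0, 0, 0, 0.0009, 0.012, 0.045], [0, 0, 0, 0, 0.0009, 0.017, 0.045], [0, 0, 0, 0, 0.0009, 0.021, 0.045], [0, 0, 0, 0, 0.0009, 0.023, 0.045]]]}}

```text
time: 16.85
eef_pos: [0.4677, -0.2672, -0.0148]
tcp_rot: [0.993, 0.122, 0.0, -0.0]
contact_force: [0.2, -0.6, -2.7]
opening: 0.641
```

```bash
python3 -c "
from h import *
s=rep()
d=save('side','d18');w=save('wrist','w18');b=save('scene','s18')
c=lambda a:cv2.cvtColor((a*1.1).clip(0,255).astype('uint8'),cv2.COLOR_RGB2BGR)
cv2.imwrite('pics/c18.png',np.hstack([cv2.resize(c(d)[135:215,290:400],None,fx=3.6,fy=5),cv2.resize(c(b)[185:265,110:220],None,fx=3.6,fy=5)]))
rep()
"
```

```text
t 16.85 p [ 0.4677 -0.2672 -0.0148] yaw 13.96 zax [ 3.e-04  2.e-04 -1.e+00] F [ 0.2 -0.6 -2.7] op 0.641
t 17.0 p [ 0.4679 -0.2673 -0.0145] yaw 13.96 zax [ 6.e-04 -1.e-04 -1.e+00] F [ 0.3 -0.3 -2.3] op 0.643
```

View pics/c18.png

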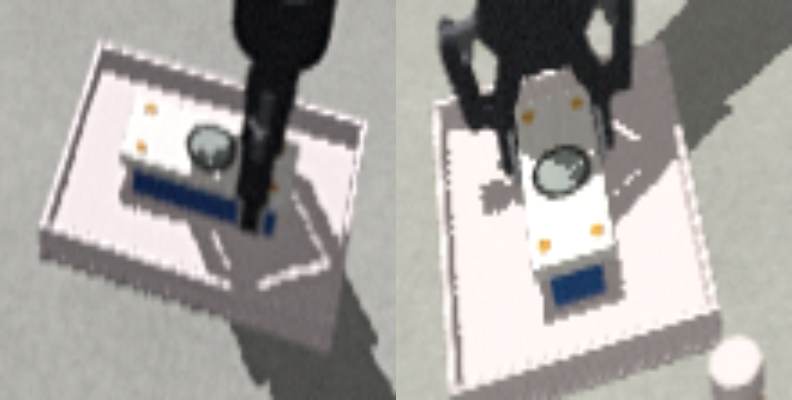

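Call:
{"name": "move_arm", "arguments": {"plan": [[[0, 0, 0, 0, 0, 0.001, 0.045], [0, 0, 0, 0, 0, 0.002, 0.045], [0, 0, 0, 0, 0, 0.003, 0.045], [0, 0, 0, 0, 0, 0.0035, 0.045], [0, 0, 0, 0, 0, 0.004, 0.045]]]}}

```text
time: 17.62
eef_pos: [0.4679, -0.2673, -0.0185]
tcp_rot: [0.993, 0.121, 0.0, 0.0]
contact_force: [0.8, 0.1, -2.1]
opening: 0.644
```

```bash
python3 -c "
from h import *
s=rep()
d=save('side','d19');b=save('scene','s19')
c=lambda a:cv2.cvtColor((a*1.1).clip(0,255).astype('uint8'),cv2.COLOR_RGB2BGR)
cv2.imwrite('pics/c19.png',np.vstack([cv2.resize(c(d)[145:195,300:390],None,fx=8,fy=6),cv2.resize(c(b)[195:255,110:200],None,fx=8,fy=5)]))
for n,o,f in (('side',(300,145),(8,6)),('scene',(110,195),(8,5))):
  print(n,((proj(n,[tr(x,y,.04) for x,y in((-.07,-.028),(-.07,.028),(.07,.028),(.07,-.028),(0,0))])-o)*f).round(0).tolist())
"
```

```text
t 17.625 p [ 0.4679 -0.2673 -0.0185] yaw 13.95 zax [ 6.e-04 -1.e-04 -1.e+00] F [ 0.8  0.1 -2.1] op 0.644
side [[584.0, 119.0], [557.0, 193.0], [183.0, 128.0], [221.0, 57.0], [385.0, 123.0]]
scene [[263.0, 57.0], [429.0, 36.0], [483.0, 197.0], [301.0, 222.0], [368.0, 124.0]]
```

View pics/c19.png

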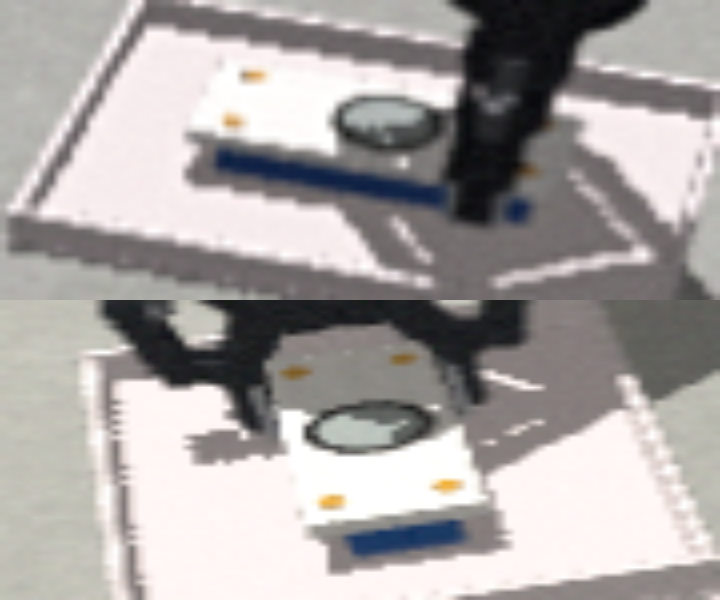

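Call:
{"name": "move_arm", "arguments": {"plan": [[[0, 0, 0, 0, 0, 0.0003, 0.045], [0, 0, 0, 0, 0, 0.0006, 0.045], [0, 0, 0, 0, 0, 0.0009, 0.045], [0, 0, 0, 0, 0, 0.0012, 0.045], [0, 0, 0, 0, 0, 0.0012, 0.045]]]}}

```text
time: 18.35
eef_pos: [0.4679, -0.2673, -0.0189]
tcp_rot: [0.993, 0.122, 0.0, -0.0]
contact_force: [-3.5, 2.6, 6.3]
opening: 0.644
```

Call:
{"name": "move_arm", "arguments": {"plan": [[[0, 0, 0, 0, 0, 0.0002, 0.054], [0, 0, 0, 0, 0, 0.0002, 0.056], [0, 0, 0, 0, 0, 0.0002, 0.058], [0, 0, 0, 0, 0, 0.0002, 0.062], [0, 0, 0, 0, 0, 0.0002, 0.066]]], "force": 20}}

```text
time: 18.98
eef_pos: [0.4681, -0.2675, -0.019]
tcp_rot: [0.993, 0.122, 0.0, 0.0]
contact_force: [-0.7, 0.1, 0.3]
opening: 0.771
```

```bash
python3 -c "
from h import *
s=rep()
d=save('side','d20');b=save('scene','s20');save('wrist','w20')
c=lambda a:cv2.cvtColor((a*1.1).clip(0,255).astype('uint8'),cv2.COLOR_RGB2BGR)
cv2.imwrite('pics/c20.png',np.vstack([cv2.resize(c(d)[145:195,300:390],None,fx=8,fy=6),cv2.resize(c(b)[195:255,110:200],None,fx=8,fy=5)]))
"
```

```text
t 18.975 p [ 0.4681 -0.2675 -0.019 ] yaw 13.96 zax [ 5.e-04 -1.e-04 -1.e+00] F [-0.7  0.1  0.3] op 0.771
```

View pics/c20.png

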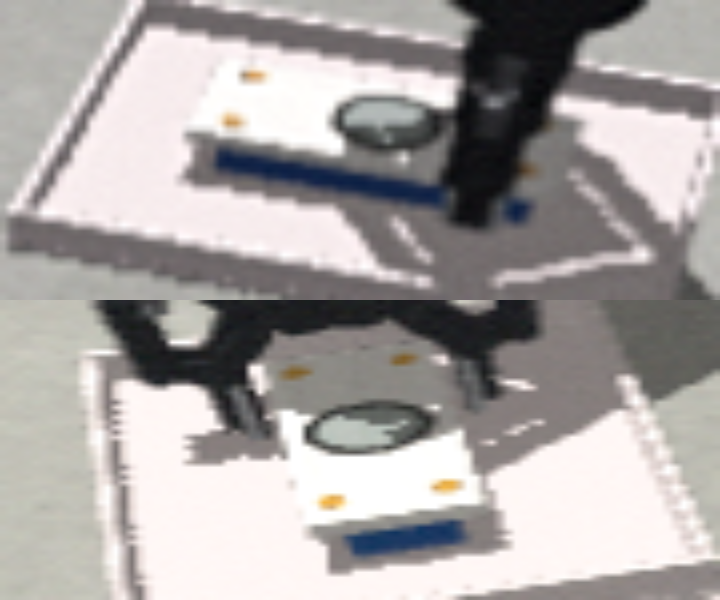

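View pics/w20.png

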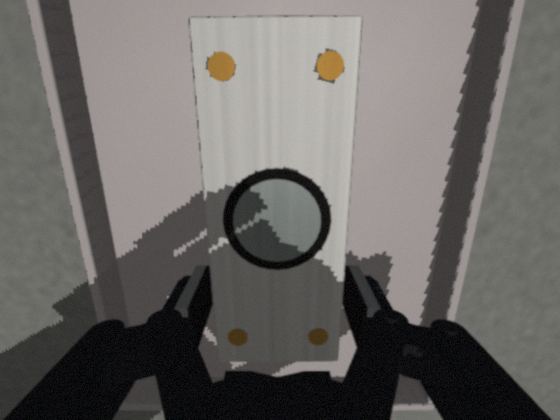

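Plate is resting on the pad without moving. I open fully and rise straight up.

Call:
{"name": "move_arm", "arguments": {"plan": [[[0, 0, 0, 0, 0, 0, 0.08], [0, 0, 0, 0, 0, 0, 0.08], [0, 0, 0, 0, 0, -0.01, 0.08], [0, 0, 0, 0, 0, -0.03, 0.08], [0, 0, 0, 0, 0, -0.06, 0.08]]]}}

```text
time: 19.75
eef_pos: [0.4674, -0.2669, 0.0414]
tcp_rot: [0.993, 0.122, -0.0, -0.001]
contact_force: [-0.1, -0.0, -0.1]
opening: 0.939
```

Call:
{"name": "move_arm", "arguments": {"plan": [[[0, 0, 0, 0, 0, -0.03, 0.08], [0, 0, 0, 0, 0, -0.07, 0.08], [0, 0, 0, -0.03, 0, -0.11, 0.08], [0, 0, 0, -0.05, 0, -0.15, 0.08], [0, 0, 0, -0.05, 0, -0.15, 0.08]]]}}

```text
time: 20.38
eef_pos: [0.4201, -0.2812, 0.1965]
tcp_rot: [0.993, 0.121, 0.002, 0.003]
contact_force: [0.5, 0.3, -0.6]
opening: 0.937
```

```bash
python3 -c "
from h import *
s=rep()
d=save('side','d21');b=save('scene','s21');w=save('wrist','w21')
c=lambda a:cv2.cvtColor((a*1.).clip(0,255).astype('uint8'),cv2.COLOR_RGB2BGR)
cv2.imwrite('pics/c21.png',np.vstack([cv2.resize(c(d)[145:195,300:390],None,fx=8,fy=6),cv2.resize(c(b)[195:255,110:200],None,fx=8,fy=5)]))
"
```

```text
t 20.375 p [ 0.4201 -0.2812  0.1965] yaw 13.89 zax [ 0.0056 -0.0057 -1.    ] F [ 0.5  0.3 -0.6] op 0.937
```

View pics/c21.png

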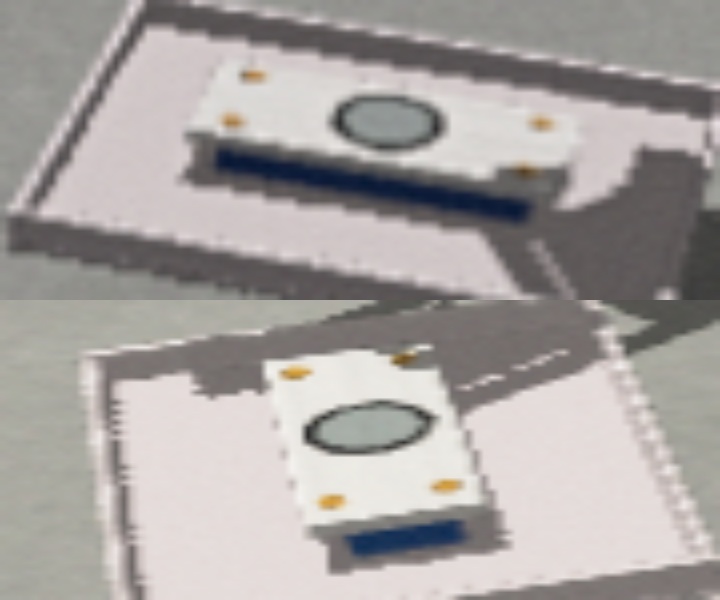

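View pics/s21.png

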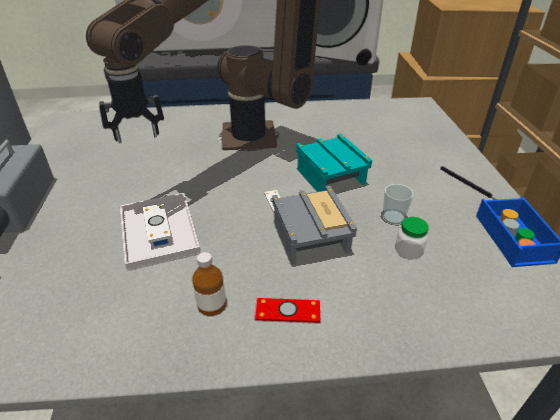

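View pics/w21.png

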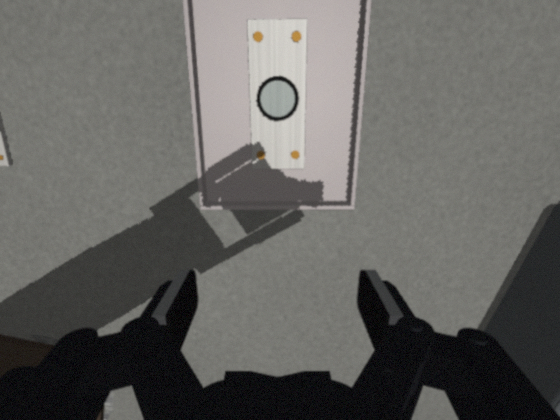

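```bash
python3 -c "
from h import *
def pts(a,b,z): return np.array([[-a,-b,z],[-a,b,z],[a,b,z],[a,-b,z],[0,0,z]])
A=un([[580,118],[560,183],[188,133],[223,60],[387,122]],[8,6],[300,145]);B=un([[265,63],[437,47],[486,203],[305,225],[369,127]],[8,5],[110,195])
q,r=fit({'side':(pts(.07,.028,.04),A),'scene':(pts(.07,.028,.04),B)},[.5,-.26,.24]);print(q.round(4),np.degrees(q[2]),r.round(1).tolist())
d=q[:2]-TRAY[:2];c,s=np.cos(TRAY[2]),np.sin(TRAY[2]);print('in tray frame mm',[(c*d[0]+s*d[1])*1e3,(-s*d[0]+c*d[1])*1e3])
rep()"
```

```text
[ 0.5091 -0.2569  0.2486] 14.242168034263466 [[0.5, 0.1], [-0.3, 1.6], [-0.6, -0.6], [-0.4, -0.2], [-0.3, 0.3], [-0.3, -0.4], [-1.0, -1.4], [0.1, -0.4], [-0.1, 0.2], [0.1, 0.2]]
in tray frame mm [np.float64(1.4993752593719722), np.float64(-0.7895313629010821)]
t 20.525 p [ 0.4188 -0.2787  0.1908] yaw 13.96 zax [-0.0016  0.002  -1.    ] F [ 0.1  0.3 -0.3] op 0.936
```

Offset is about 1.5 mm lengthwise, 0.8 mm across and 0.5° in yaw. The plate is flat, nothing else has moved, and the robot is clear, so I hand the job in.

```bash
python3 -c "
from h import *
print(ticket.sign_off())"
```

```text
the job is handed in; nothing more can be done
None
```

The plate is on the blue pad, flat and lengthwise, and the job is handed in at about 20.5 s of the 51 s limit. No verdict came back.

**What I did:** I pushed the plate from behind with the shut fingers until its end hung about 46 mm over the front edge, still lying flat. I then gripped the overhanging end at 60 N and lifted it level; the wrist reading of about 2.3 N matched its weight. I carried it to the tray and lowered it until the upward force rose to about 6 N. I then eased the fingers open and rose straight up.

**Last checks:**
- **Centring:** from the two fixed cameras, the plate is about 1.5 mm off centre lengthwise, 0.8 mm across and 0.5° in yaw. The wrist view also shows it centred between the tray walls.
- **Surroundings:** by eye in the last scene picture, the beige plate, bottle, jar and beaker look unmoved. The gripper is open and touching nothing.

**Checks that disagreed:**
- **Fingertips:** they showed about 30 mm higher than the reported TCP. I worked from the pictures and the contact force instead, so the TCP reading was about -19 mm when the plate was set down.
- **Tray position:** an early off-axis wrist reading put the tray about 3.5 mm to one side. I dropped it in favour of the on-axis wrist view, which agreed with the fixed cameras.

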